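# Fetch the rearmost staining rack from a full drip hook

## Robot

A 6-joint arm with a two-finger parallel gripper is mounted at the origin on the work surface. World frame = base frame: x ahead of the robot, y to its left, z up, the work surface at z = 0. Lengths are in m, angles in degrees, forces in N, time in s.
With the tool pointing down it reaches from about 0.3 to 0.75 m from the base axis. Payload 8.5 kg.
Tool frame: the origin (TCP) lies midway between the tips of the shut fingers; the grasp point (between the pads) lies 19 mm behind it; y points along the fingers, x is the direction in which the jaws open and shut, and the axes are right-handed (so a half turn about y gives the same grasp; the last joint's range is limited). The gripper opens to 85 mm and grips with 20 to 120 N. Pads are 22 mm wide; open, the fingers measure 114 mm over their backs; the gripper's body (76 mm by 85 mm) begins 54 mm behind the grasp point. The pads swing forward as they close: fully open they stand 13 mm farther back than shut.
Start: joints at [60.774, 21.807, 74.336, -0, 83.858, -12.336], TCP at [0.16, 0.526, 0.231] pointing down, gripper open.
Joint ranges: [-178.18, 178.18], [-50.72, 133.34], [12.68, 142.11], [-81.47, 261.47], [9.98, 163.14], [-165.26, 165.26]. Speed limits (degrees/s): [136.94, 136.94, 180, 180, 180, 180].

## Interface

Orientations are given as a 3x3 rotation matrix whose columns are the frame's x, y, z axes.
In Python, from rig import env gives the robot as it stands.
- The arm moves only by the tool carry_out, never from a script. Its argument "plan" is a list of rows, each a list of 3 entries, a list of its own where there are three numbers: the shift along the tool's x, y, z in m, then the turn, a rotation vector about the tool's x, y, z in degrees, then the finger opening in m, from 0 to 0.0854. In form: [[[dx, dy, dz], [ax, ay, az], jaw], ...]. A call has 1 to 8 rows; each row shifts and turns the commanded pose from where the row before left it, along the tool's axes as they then stand; what a row does not reach is not made up. A row lasts 1/8 s, in which the tool goes at most 62.5 mm and 10.7 degrees, less where a joint would pass 70% of its speed; a pose out of reach is approached as far as the arm can. A call is refused whole if a number of a shift passes 0.0625 or a number of a turn 10.7, either way. A call with a gripper value outside its range is refused whole. The fingers move at their own pace and stop on an object; "force" is the grip in N (left out, the last holds). Time passes only in rows, so rows that do not move let the fingers close. It gives the time, the measured TCP pose, the force and the opening at its end, in the units of the state.
- env.observe(): the state, without advancing time (a new reading comes with each control period).
- env.get_image(name): name is "side" or "top"; returns a dict with "image" (384x512x3 uint8, red, green, blue), "vfov" (degrees; the focal length in pixels is half the picture's height over the tangent of half this angle, whatever the lens; pixels are square), "cx", "cy" (the principal point, pixels), "k1" (the pictures are not rectified: a ray, as slopes to the right and down, at radius r is drawn at 1 + k1 r^2 times it, then the intrinsics apply), "rvec" (rotation vector, rad) and "tvec" (3), from world to camera coordinates, as OpenCV has them. Camera axes: x right, y down, z forward; pixel columns grow to the right and rows downward; lengths in m; the calibration is good to about 2 mm. A picture is of the moment at which its call begins. There is no depth.
- env.close_job(): hands the job in, once; it reports no verdict.
Trained networks look in a picture, given as the dict that the camera call returned (one of the last four; its "shot" number tells which), for a name from the list of things; names that differ only in an ending like _2 or _b are one class to them, and where a whole thing is asked for, a point or a joint stands for the part that bears it (a point fixed in the world has none). Each returns a list of dicts, best first, with "conf" (0 to 1); they miss things now and then, are a little off and sometimes report something else, mostly with a low value. They report only what shows in the picture. A call takes as long as a camera call. They do not tell look-alikes from the thing itself.
- env.outline_of(target, picture): "mask" (384x512 bool, what is visible of it) and "pixel" ([row, column] in pixels, amid what is visible of it).
The state is a dict: "time_s": time; "q": joint angles; "qvel": joint speeds; "joint_efforts": joint torques, N m; "position": TCP position; "tool_rot": TCP orientation; "ft_force": force on the tool from outside, world axes, zero at the start; "wrist_torque": the same for the moment, N m; "grip_width": finger opening in m.
Only numpy, scipy, OpenCV 4.12 (cv2) and the standard library are available. Lean on these libraries where they do the work, as an engineer would, in place of code of your own. Each camera call takes 0.05 s, during which the arm holds its last target.

## Task

Three slide racks hang one behind another on the drip hook of one stand; the rearmost, next to the upright, has drained longest and goes next: lower it into the open empty staining dish, without dropping it in, so that it stands upright on the bottom. The two racks in front of it are still dripping, so first hang both on the empty hook of the other stand and leave them hanging there, never setting them down anywhere else. Keep the racks about upright all the time so that the slides stay in, and leave the lidded dish, the bottle and the slide tray where they are.

Things in the scene. Friction and masses are not known exactly. Their poses are not given: they have to be found in the camera images.
- full_stand: Support stand that does not move; at the start all three racks hang on it. Base plate 210 (x) x 125 (y) x 12 mm with a white drip tray (rim at 26 mm), upright rod at x = +95 mm up to z = 229 mm, boss head (front at x = 80 mm) carrying the hook bar. Origin: centre of the base, on the bench; the hook's open end points to -x of the stand, roughly toward the robot.
- full_stand_hook_mid (a point): On top of the full stand's hook bar at its middle: x = y = 0, z = 219 mm in the stand's frame. Level bar of 8 mm diameter (axis z = 215 mm, y = 0) from the boss head at x = 80 mm to its open end at x = -90 mm, where it bends up: the tip stands at z = 237 mm, 18 mm above the bar's top, and its front at x = -94 mm.
- spare_stand: The same stand with an empty hook bar; does not move. Base plate 210 (x) x 125 (y) x 12 mm with a white drip tray (rim at 26 mm), upright rod at x = +95 mm up to z = 229 mm, boss head (front at x = 80 mm) carrying the hook bar. Origin: centre of the base, on the bench; the hook's open end points to -x of the stand, roughly toward the robot.
- spare_stand_hook_mid (a point): The same point of the spare stand: on top of its empty hook bar, x = y = 0, z = 219 mm. Level bar of 8 mm diameter (axis z = 215 mm, y = 0) from the boss head at x = 80 mm to its open end at x = -90 mm, where it bends up: the tip stands at z = 237 mm, 18 mm above the bar's top, and its front at x = -94 mm.
- rack_front: Steel slide rack nearest the open end of the full hook, about 46 mm (centre to centre) in front of the middle one. Body 34 (x) x 46 (y) x 82 mm (z) full of glass slides, with a fixed carrying bail on top, 153 mm high in all, about 0.18 kg. Origin: centre of the foot, z up, y across the bail. Hanging, its foot is about 69 mm above the bench and the hook bar runs through the bail along x.
- rack_middle: Same rack, hanging second, about 46 mm in front of the rear one. Body 34 (x) x 46 (y) x 82 mm (z) full of glass slides, with a fixed carrying bail on top, 153 mm high in all, about 0.18 kg. Origin: centre of the foot, z up, y across the bail. Hanging, its foot is about 69 mm above the bench and the hook bar runs through the bail along x.
- rack_rear: Same rack, hanging rearmost, next to the upright, some 17 mm clear of the boss head. Body 34 (x) x 46 (y) x 82 mm (z) full of glass slides, with a fixed carrying bail on top, 153 mm high in all, about 0.18 kg. Origin: centre of the foot, z up, y across the bail. Hanging, its foot is about 69 mm above the bench and the hook bar runs through the bail along x.
- rack_front_bail (a point): Underside of the bail's peak of rack_front, 150 mm above its foot. The bail: two straight strip legs, 14 mm wide (x) and 3 mm thick, rise from the middle of the rack's ends at y = +-23 mm (46 mm over the outsides, 40 mm clear inside) to z = 143 mm, joined by a gabled strip. Pinch the legs from above on their outsides, across y, between z = 90 and 140 mm.
- rack_middle_bail (a point): Underside of the bail's peak of rack_middle, 150 mm above its foot. The bail: two straight strip legs, 14 mm wide (x) and 3 mm thick, rise from the middle of the rack's ends at y = +-23 mm (46 mm over the outsides, 40 mm clear inside) to z = 143 mm, joined by a gabled strip. Pinch the legs from above on their outsides, across y, between z = 90 and 140 mm.
- rack_rear_bail (a point): Underside of the bail's peak of rack_rear, 150 mm above its foot. The bail: two straight strip legs, 14 mm wide (x) and 3 mm thick, rise from the middle of the rack's ends at y = +-23 mm (46 mm over the outsides, 40 mm clear inside) to z = 143 mm, joined by a gabled strip. Pinch the legs from above on their outsides, across y, between z = 90 and 140 mm.
- dish: Open empty staining dish of white plastic, fixed to the bench: outside 74 (x) x 86 (y) mm, foot 82 x 94 mm, walls 4 mm, clear opening 66 x 78 mm, rim 57 mm above the bench, inner bottom 6 mm above the bench. A rack fits in it at any turn. Origin: centre of the underside.
- lidded_dish: Bystander: closed staining dish with a grey lid, 82 x 94 x 73 mm. Origin: centre of the underside.
- reagent_bottle: Bystander: glass bottle with a red cap, 72 mm diameter, 150 mm high. Origin: centre of the underside.
- slide_tray: Bystander: flat teal tray of slides, 200 x 150 x 13 mm. Origin: centre of the underside.
Things that resemble listed ones, but are neither listed nor needed, are in the scene too. What is shaped like the rack_rear but brown is not meant. What is shaped like the rack_middle but green is not meant.

How it is judged:
By the outcome, as a careful person would: the job done as asked, in the order asked, and still so for the second after the job is handed in, with the robot touching nothing.
It also fails if it takes over 72 s, if anything falls off the work surface, if the arm or the gripper's body presses on something with over 40 N, if the wrist force passes 120 N, or if a joint passes its speed limit or range.

## Working session

There is one attempt and no reset: what is moved stays moved. The work goes in short steps, Python scripts to look and compute and a tool call to move; the robot and the scene stay as the last step left them, time stands still between calls to the robot, and variables do not carry over. Pictures are saved under pics/ and viewed, and the job is handed in when it is done.

Besides the shell and the picture viewer there is one more tool, called after "Request:" in YAML: its name, and indented under it one key for each argument. carry_out: Moves the arm, as the interface text tells. Its arguments: {"type":"object","properties":{"plan":{"type":"array","items":{"type":"array"}},"force":{"type":"number"}},"required":["plan"]}

```bash
ls; mkdir -p pics; python3 - <<'E'
from rig import env
import cv2,pickle
o=env.observe();print({k:(v if not hasattr(v,'round') else v.round(4)) for k,v in o.items()})
P={}
for n in("side","top"):
    p=env.get_image(n);P[n]=p
    print({k:v for k,v in p.items() if k!='image'})
    cv2.imwrite(f'pics/{n}0.png',p['image'][:,:,::-1])
    for t in("full_stand","spare_stand","rack_front","rack_front_bail","full_stand_hook_mid","spare_stand_hook_mid","dish","lidded_dish"):
        for r in env.outline_of(t,p): print(n,t,r['pixel'],round(r['conf'],2),r['mask'].sum())
pickle.dump(P,open('p0.pkl','wb'))
E
```

```text
pics
{'time_s': 0.0, 'q': array([ 60.7741,  21.8423,  74.3843,  -0.    ,  83.8577, -12.3369]), 'qvel': array([ 0.0273,  0.0432,  0.0972,  0.0744,  0.0119, -0.0015]), 'joint_efforts': array([ 6.00000e-04, -4.48454e+01, -2.31275e+01, -3.00000e-04,
        4.80000e-03,  0.00000e+00]), 'position': array([0.1597, 0.526 , 0.2307]), 'tool_rot': array([[ 2.905e-01, -7.000e-04, -9.569e-01],
       [ 9.569e-01, -1.300e-03,  2.905e-01],
       [-1.400e-03, -1.000e+00,  3.000e-04]]), 'ft_force': array([-0.3201, -0.8807, -0.2426]), 'wrist_torque': array([-0.0189, -0.0213, -0.0184]), 'grip_width': 0.0858169880540535}
{'vfov': 50.13009362919296, 'cx': 256.5909106120099, 'cy': 192.31050312918114, 'k1': -0.11024891363945749, 'rvec': array([ 2.10815622, -0.66912946,  0.37166671]), 'tvec': array([-0.47218756,  0.32824533,  1.22319992]), 'shot': 1}
side full_stand [263.6, 303.1] 0.82 1852
side full_stand [243.5, 291.8] 0.34 584
side spare_stand [198.5, 221.5] 0.61 1409
side rack_front [239.9, 292.8] 0.77 581
side rack_front_bail [240.7, 290.9] 0.61 604
side rack_front_bail [262.5, 301.1] 0.4 1849
side f
[... 288 characters left out ...]
.3] 0.45 1064
{'vfov': 45.42312667915793, 'cx': 253.02493219490435, 'cy': 193.071246986754, 'k1': -0.1796423221498337, 'rvec': array([ 2.08271798, -2.13978148,  0.21593259]), 'tvec': array([0.05292586, 0.62967766, 1.76720661]), 'shot': 2}
top full_stand [208.5, 309.7] 0.72 1153
top spare_stand [212.7, 208.6] 0.69 1567
top spare_stand [226.1, 259.5] 0.46 470
top rack_front [197.3, 318.1] 0.53 146
top full_stand_hook_mid [212.3, 205.3] 0.63 1541
top full_stand_hook_mid [207.1, 314.0] 0.57 1198
top full_stand_hook_mid [198.1, 317.1] 0.31 169
top spare_stand_hook_mid [211.8, 204.3] 0.61 1597
top dish [227.6, 257.4] 0.75 467
top dish [171.6, 257.6] 0.44 481
top lidded_dish [174.3, 255.1] 0.69 478
```

```bash
python3 - <<'E'
import cv2
s=cv2.imread('pics/side0.png');t=cv2.imread('pics/top0.png')
cv2.imwrite('pics/s0c.png',cv2.resize(s[120:360,160:420],None,fx=3,fy=2.5,interpolation=2)) 
cv2.imwrite('pics/s0d.png',cv2.resize(s[140:300,180:380],None,fx=3.7,fy=3.7,interpolation=2)) 
cv2.imwrite('pics/t0d.png',cv2.resize(t[120:280,160:360],None,fx=3.7,fy=3.7,interpolation=2)) 
E
```

```text
(no output)
```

View pics/side0.png

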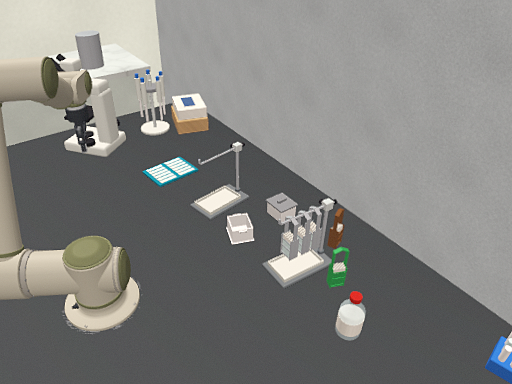

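View pics/top0.png

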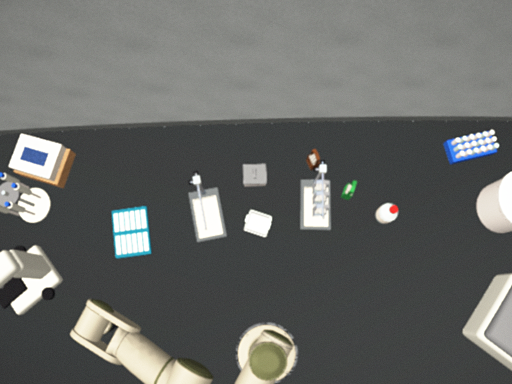

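View pics/s0d.png

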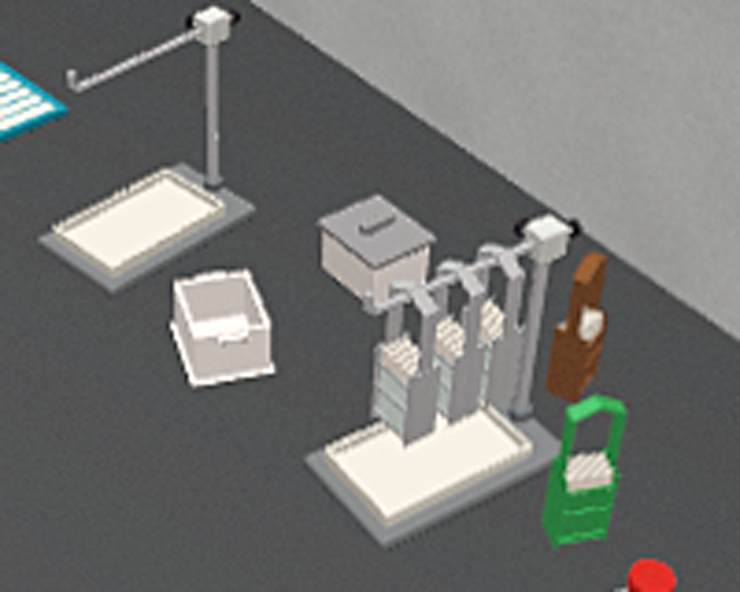

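View pics/t0d.png

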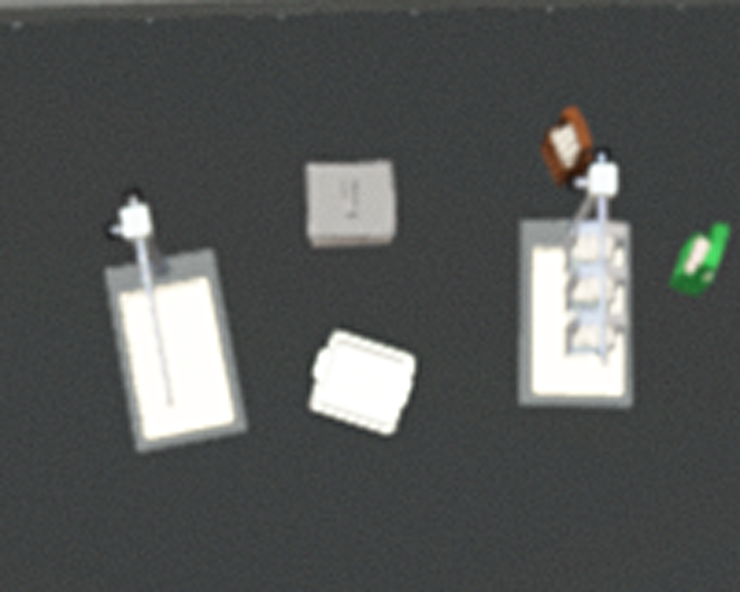

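Side picture: the three grey racks hang on the right-hand stand. The hook tip is at about (col 280, row 222), with front, middle and rear bails at about cols 293, 306 and 317. The look-alikes are brown (339,228) and green (338,267), both standing on the bench, so neither is meant. The spare stand is the left one (221,198). The dish is open at (238,228) and the lidded one is at (281,207).

```bash
cat > h.py <<'E'
import numpy as np,cv2,pickle
from scipy.optimize import least_squares
def K(p):
    f=192/np.tan(np.radians(p['vfov']/2)); return np.array([[f,0,p['cx']],[0,f,p['cy']],[0,0,1.]])
def proj(p,X): return cv2.projectPoints(np.array(X,float).reshape(-1,1,3),p['rvec'],p['tvec'],K(p),np.array([p['k1'],0,0,0]))[0][:,0]
def world(pose,X):
    x,y,a=pose; c,s=np.cos(a),np.sin(a); X=np.array(X,float)
    return X@np.array([[c,-s,0],[s,c,0],[0,0,1]]).T+[x,y,0]
def fit(P,obs,g):
    def r(q): return np.concatenate([(proj(P[n],world(q,[X]))[0]-uv) for n,X,uv in obs])
    s=least_squares(r,g,loss='soft_l1'); return s.x,r(s.x).reshape(-1,2)
E
cat > m.py <<'E'
from h import *
P=pickle.load(open('p0.pkl','rb'))
T=lambda u,v:np.array([160+u/3.7-.365,120+v/3.7-.365]); S=lambda u,v:np.array([180+u/3.7-.365,140+v/3.7-.365])
c=lambda sx,sy,z=.012:(.105*sx,.0625*sy,z)
tip=(-.092,0,.237)
full=[('top',c(1,1),T(520,220)),('top',c(1,-1),T(630,220)),('top',c(-1,-1),T(632,405)),('top',c(-1,1),T(519,404)),
('side',c(-1,1),S(305,458)),('side',c(-1,-1),S(385,535)),('side',c(1,-1),S(563,440)),('side',tip,S(371,295)),('top',tip,T(603,360))]
spare=[('top',c(1,1),T(105,268)),('top',c(1,-1),T(213,249)),('top',c(-1,-1),T(246,430)),('top',c(-1,1),T(137,451)),
('side',c(-1,1),S(40,238)),('side',c(-1,-1),S(112,283)),('side',c(1,-1),S(255,206)),('side',c(1,1),S(180,164)),('side',tip,S(72,72)),('top',tip,T(170,404))]
R={}
for n,o,g in(('full',full,(.5,-.15,0)),('spare',spare,(.5,.2,.15))):
    q,r=fit(P,o,g);R[n]=q;print(n,q[:2].round(4),np.degrees(q[2]).round(2));print(r.round(2).tolist())
d=lambda sx,sy,z=.057:(.037*sx,.043*sy,z)
# dish: top corners of rim (in zoom)
dish=[('top',d(1,1),T(338,335)),('top',d(1,-1),T(413,357)),('top',d(-1,-1),T(390,430)),('top',d(-1,1),T(315,405)),
('side',d(-1,1),S(175,277)),('side',d(1,1),S(247,272)),('side',d(1,-1),S(270,337)),]
q,r=fit(P,dish,(.45,0,-.3));R['dish']=q;print('dish',q[:2].round(4),np.degrees(q[2]).round(2));print(r.round(2).tolist())
pickle.dump(R,open('R.pkl','wb'))
# racks bails peaks side view predicted
for w in('side','top'):
    im=P[w]['image'][:,:,::-1].copy(); z=4; x0,y0=(180,140) if w=='side' else (160,120)
    im=cv2.resize(im[y0:y0+150,x0:x0+195],None,fx=z,fy=z,interpolation=2)
    def pl(pose,pts,col,close=False):
        pp=((proj(P[w],world(pose,pts))-[x0,y0]+.5)*z).astype(int); cv2.polylines(im,[pp.reshape(-1,1,2)],close,col,1)
    for n in('full','spare'):
        pl(R[n],[c(-1,-1),c(-1,1),c(1,1),c(1,-1)],(0,0,255),True)
        pl(R[n],[(-.094,0,.237),(-.094,0,.215),(.08,0,.215)],(0,255,0)); pl(R[n],[(.095,0,.012),(.095,0,.229)],(255,0,0))
    for x in(-.046,0,.046):
        for s in(-1,1): pl(R['full'],[(x,-.023,.069),(x,-.023,.212),(x,0,.222),(x,.023,.212),(x,.023,.069)],(0,255,255))
    pl(R['dish'],[d(1,1),d(1,-1),d(-1,-1),d(-1,1)],(255,0,255),True)
    cv2.imwrite(f'pics/ov_{w}.png',im)
E
python3 m.py
```

```text
full [ 0.5921 -0.2175] -1.59
[[-0.81, -0.68], [-0.61, -0.63], [0.46, -0.45], [0.42, -0.08], [-1.41, -0.98], [-0.22, 2.13], [1.44, 1.5], [-1.34, -1.19], [1.0, 0.09]]
spare [0.5616 0.2252] 10.02
[[-0.14, -0.11], [0.29, -0.92], [0.97, -0.22], [0.17, 0.18], [-1.51, -0.33], [-0.29, 1.82], [0.6, -0.15], [-0.02, -1.16], [-1.1, -0.14], [-0.19, -0.47]]
dish [0.5153 0.0182] -21.51
[[0.3, -0.57], [0.37, 0.76], [0.3, -1.54], [0.11, -2.16], [-0.91, 1.62], [-0.38, 0.15], [-0.99, -2.48]]
```

View pics/ov_side.png

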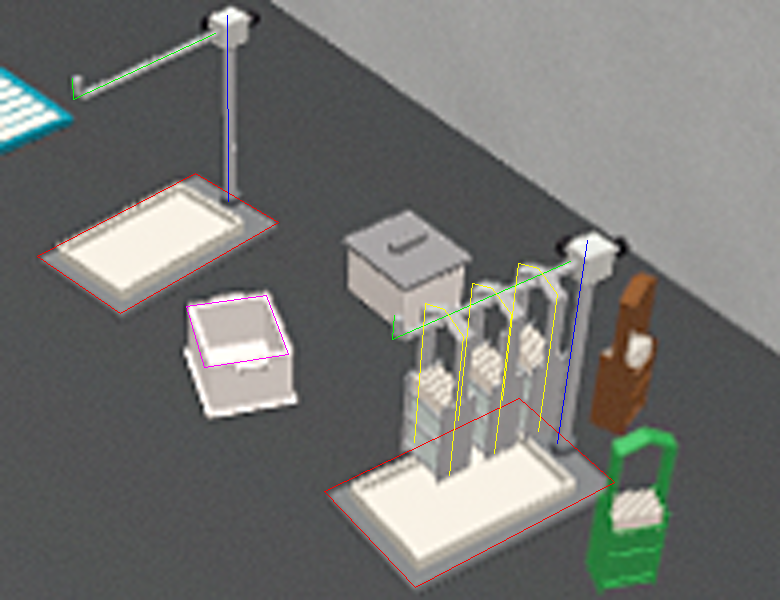

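View pics/ov_top.png

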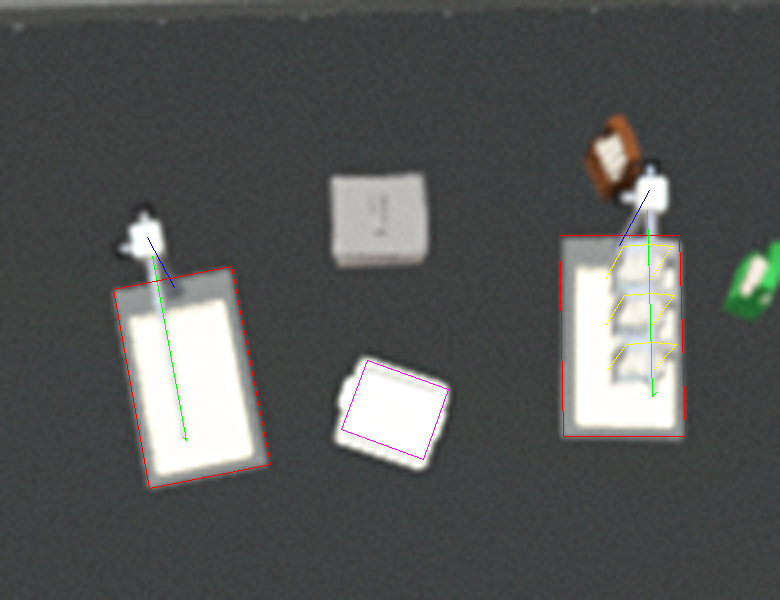

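```bash
python3 - <<'E'
from h import *
P=pickle.load(open('p0.pkl','rb'))
for w,x0,y0,W,H in(('side',262,195,80,60),('top',290,155,60,60)):
    im=cv2.resize(P[w]['image'][y0:y0+H,x0:x0+W,::-1],None,fx=9.5,fy=9.5,interpolation=cv2.INTER_CUBIC)
    for i in range(0,W,10): cv2.putText(im,str(x0+i),(int((i+.5)*9.5),10),0,.35,(0,255,255)); cv2.line(im,(int((i+.5)*9.5),12),(int((i+.5)*9.5),H*10),(0,255,255),1)
    for i in range(0,H,10): cv2.putText(im,str(y0+i),(0,int((i+.5)*9.5)),0,.35,(0,255,255)); cv2.line(im,(0,int((i+.5)*9.5)),(W*10,int((i+.5)*9.5)),(0,255,255),1)
    cv2.imwrite(f'pics/z_{w}.png',im)
E
```

```text
(no output)
```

View pics/z_side.png

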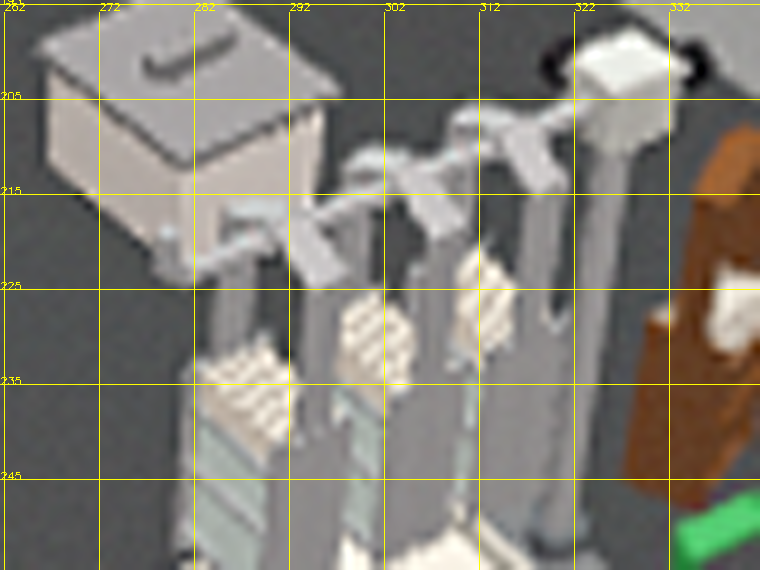

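View pics/z_top.png

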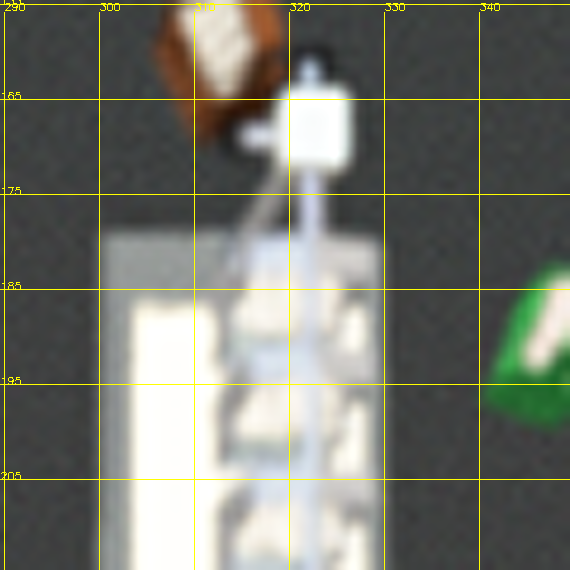

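```bash
python3 - <<'E'
from h import *
P=pickle.load(open('p0.pkl','rb'));R=pickle.load(open('R.pkl','rb'))
c=lambda sx,sy,z=.012:(.105*sx,.0625*sy,z)
S=lambda u,v:(u/9.5+261.5,v/9.5+194.5); T=lambda u,v:(u/9.5+289.5,v/9.5+154.5)
fixed=[('side',(-.092,0,.237),S(167,230)),('side',(-.092,0,.211),S(175,278)),('side',(.08,0,.215),S(580,107)),('side',(-.03,0,.219),S(325,208)),('side',(.02,0,.219),S(455,150)),
('top',c(1,1),T(97,235)),('top',c(1,-1),T(383,238)),('side',c(-1,1),(262.1,263.4)),('side',c(1,-1),(331.8,258.6)),('top',c(-1,1),(299.9,228.8)),('top',c(-1,-1),(330.5,229.1)),
('top',(.08,0,.219),T(310,172)),('side',(.095,0,.2),S(608,158))]
rk=[('side',-.046,(-.023,.212),S(322,283)),('side',0,(-.023,.212),S(445,232)),('side',.046,(-.023,.212),S(545,188)),
('side',-.046,(.023,.212),S(230,214)),('side',0,(.023,.212),S(355,167)),('side',.046,(.023,.212),S(463,120)),
('top',-.046,(.0115,.218),T(280,485)),('top',0,(.0115,.218),T(280,360)),('top',.046,(.0115,.218),T(280,256))]
def r(q):
    a=[proj(P[n],world(q[:3],[X]))[0]-uv for n,X,uv in fixed]
    b=[proj(P[n],world(q[:3],[(x+q[3],y+q[4],z)]))[0]-uv for n,x,(y,z),uv in rk]
    # camera biases, weak priors
    out=[]
    for (n,*_),v in zip(fixed+rk,a+b): out.append(v+ (q[5:7] if n=='side' else q[7:9]))
    return np.concatenate(out+[q[5:9]/1.0])
s=least_squares(r,[.59,-.217,0,0,0,0,0,0,0],loss='soft_l1');q=s.x
print(q.round(4),np.degrees(q[2]));print(r(q)[:-4].reshape(-1,2).round(2).tolist())
print('racks',world(q[:3],[(x+q[3],q[4],.069) for x in(-.046,0,.046)]).round(4))
R['full']=q[:3];R['off']=q[3:5];R['bias']=q[5:9];pickle.dump(R,open('R.pkl','wb'))
E
```

```text
[ 0.5927 -0.2187 -0.0374 -0.0007 -0.0008  0.264   0.6004 -0.3089  0.4912] -2.142122325156224
[[0.0, 0.05], [-1.29, 1.89], [0.5, -0.07], [-0.23, 0.07], [-1.02, 0.7], [-0.12, -0.62], [-0.3, -0.6], [-0.83, -0.47], [2.16, 2.44], [0.17, 0.14], [0.15, 0.03], [-0.39, -0.47], [0.59, -3.19], [0.4, 0.18], [-0.48, 0.28], [0.62, -0.18], [0.7, -0.78], [-0.51, -0.84], [-0.35, -0.72], [0.51, 0.29], [0.28, 1.1], [0.04, -0.16]]
racks [[ 0.546  -0.2177  0.069 ]
 [ 0.592  -0.2194  0.069 ]
 [ 0.6379 -0.2212  0.069 ]]
```

Request:
carry_out:
  plan:
    - [[0, -0.035, 0], [0, -7.5, 0], 0.085]
    - [[0, -0.035, 0], [0, -7.5, 0], 0.085]
    - [[-0.052, 0, -0.022], [0, 0, 0], 0.085]
    - [[-0.052, 0, -0.022], [0, 0, 0], 0.085]
    - [[-0.052, 0, -0.022], [0, 0, 0], 0.085]
    - [[-0.052, 0, -0.022], [0, 0, 0], 0.085]
    - [[-0.052, 0, -0.022], [0, 0, 0], 0.085]
    - [[-0.052, 0, -0.022], [0, 0, 0], 0.085]
  force: 60

```text
time_s: 1.9
position: [0.2816, 0.2085, 0.3015]
tool_rot: [[0.032, 0.001, -0.999], [0.999, 0.0, 0.032], [0.0, -1.0, -0.001]]
ft_force: [0.7, 0.2, -0.2]
grip_width: 0.0849
```

Request:
carry_out:
  plan:
    - [[-0.053, 0, -0.023], [0, 0, 0], 0.085]
    - [[-0.053, 0, -0.023], [0, 0, 0], 0.085]
    - [[-0.053, 0, -0.023], [0, 0, 0], 0.085]
    - [[-0.053, 0, -0.023], [0, 0, 0], 0.085]
    - [[-0.053, 0, -0.023], [0, 0, 0], 0.085]
    - [[-0.053, 0, -0.033], [0, 0, 0], 0.085]
    - [[-0.053, 0, -0.043], [0, 0, 0], 0.085]
    - [[-0.053, 0, -0.053], [0, 0, 0], 0.085]

```text
time_s: 2.9
position: [0.5001, -0.2102, 0.3015]
tool_rot: [[0.034, 0.0, -0.999], [0.999, -0.0, 0.034], [-0.0, -1.0, -0.0]]
ft_force: [0.8, 0.0, 0.5]
grip_width: 0.0851
```

```bash
cat > look.py <<'E'
import sys
from rig import env
from h import *
tag=sys.argv[1];P={}
o=env.observe();print(o['time_s'],o['position'].round(4),o['q'].round(1),o['ft_force'].round(1),round(o['grip_width'],4))
for w,x0,y0,W,H in(('side',200,150,150,110),('top',180,140,160,110)):
    if w not in sys.argv[2:]: continue
    p=env.get_image(w);P[w]=p
    cv2.imwrite(f'pics/{tag}_{w}.png',cv2.resize(p['image'][y0:y0+H,x0:x0+W,::-1],None,fx=5,fy=5,interpolation=cv2.INTER_CUBIC))
pickle.dump(P,open(f'p_{tag}.pkl','wb'))
E
python3 look.py a side top
```

```text
2.9 [ 0.5001 -0.2102  0.3015] [ -35.3   18.8   67.5   -0.    93.7 -123.3] [0.8 0.  0.5] 0.0851
```

Request:
carry_out:
  plan:
    - [[0, 0, -0.023], [0, 0, 0], 0.085]
    - [[0, 0, -0.023], [0, 0, 0], 0.085]
    - [[0, 0, 0], [0, 0, 0], 0.085]
    - [[0, 0, 0], [0, 0, 0], 0.085]

```text
time_s: 3.5
position: [0.5446, -0.2093, 0.3015]
tool_rot: [[0.033, -0.0, -0.999], [0.999, -0.0, 0.033], [-0.0, -1.0, 0.0]]
ft_force: [0.1, -0.5, -0.1]
grip_width: 0.0848
```

```bash
python3 look.py b side top
```

```text
3.5 [ 0.5446 -0.2093  0.3015] [ -32.6   23.2   60.6   -0.    96.2 -120.8] [ 0.1 -0.5 -0.1] 0.0848
```

View pics/b_side.png

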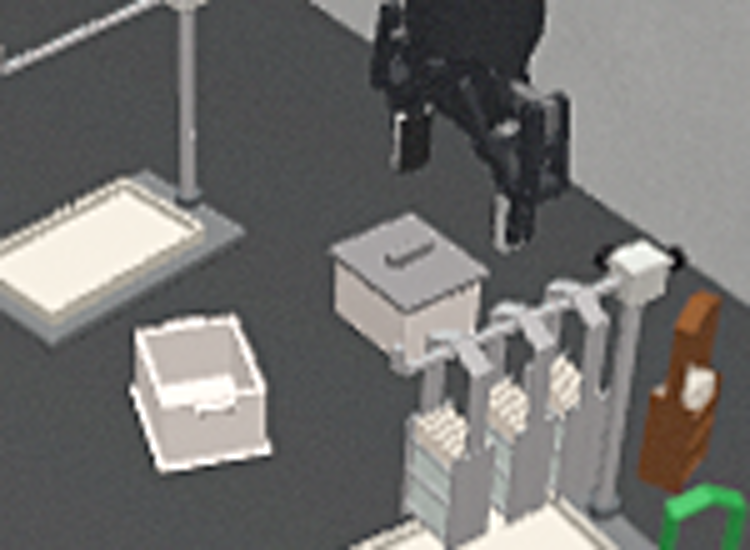

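View pics/b_top.png

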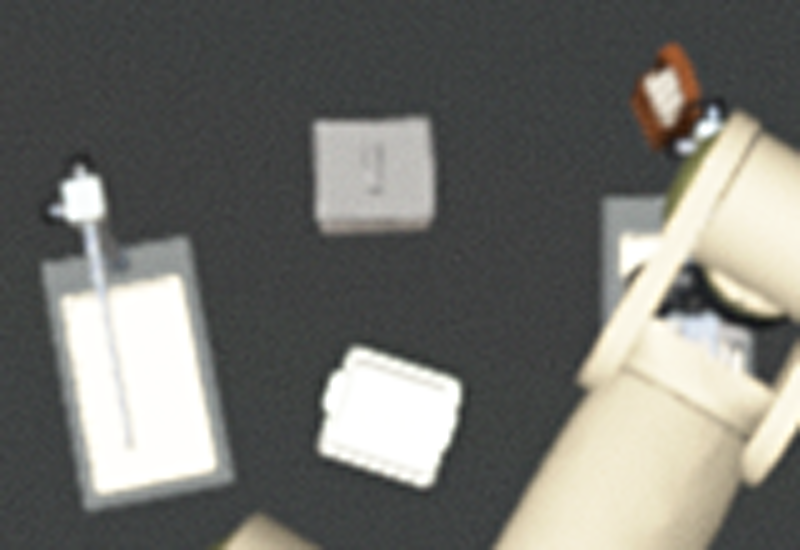

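```bash
python3 - <<'E'
from h import *
P=pickle.load(open('p_b.pkl','rb'))
for s in(.0425,-.0425): print(proj(P['side'],[(.5446+.033*s,-.2093+s,.3145)]), (proj(P['side'],[(.5446+.033*s,-.2093+s,.3145)])-[200,150]+.5)*5)
E
```

```text
[[282.02056024 183.33133412]] [[412.60280121 169.15667061]]
[[300.32063771 197.8280877 ]] [[504.10318856 241.64043852]]
```

Request:
carry_out:
  plan:
    - [[-0.009, 0, -0.001], [0, 0, 0], 0.085]
    - [[0, 0.03, 0], [0, 0, 0], 0.085]
    - [[0, 0.03, 0], [0, 0, 0], 0.085]
    - [[0, 0.02, 0], [0, 0, 0], 0.085]
    - [[0, 0.01, 0], [0, 0, 0], 0.085]
    - [[0, 0, 0], [0, 0, 0], 0.085]

```text
time_s: 4.35
position: [0.5459, -0.2189, 0.2113]
tool_rot: [[0.033, -0.0, -0.999], [0.999, 0.0, 0.033], [0.0, -1.0, 0.0]]
ft_force: [-0.4, -0.8, -0.8]
grip_width: 0.0848
```

```bash
python3 look.py c side
```

```text
4.35 [ 0.5459 -0.2189  0.2113] [ -33.4   26.5   70.    -0.    83.5 -121.5] [-0.4 -0.8 -0.8] 0.0848
```

View pics/c_side.png

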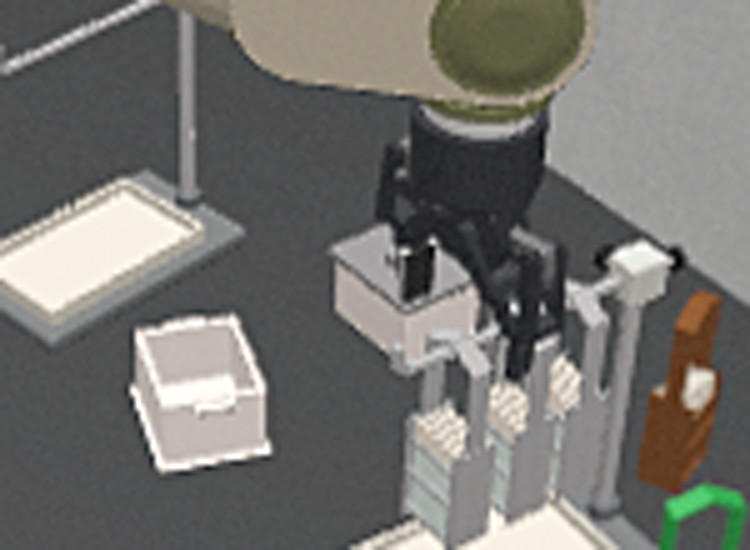

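```bash
python3 - <<'E'
from h import *
P=pickle.load(open('p_c.pkl','rb'));p=P['side']
f=lambda X:((proj(p,[X])[0]-[200,150]+.5)*5).round().tolist()
for s in(.0425,-.0425): print('finger',f((.5459+.033*s,-.2189+s,.2243)))
for x,y in((.546,-.2177),(.592,-.2194),(.638,-.2212)):
    print('rack',[f((x,y+s,.212)) for s in(.023,-.023)])
E
```

```text
finger [416.0, 299.0]
finger [504.0, 375.0]
rack [[432.0, 331.0], [481.0, 371.0]]
rack [[492.0, 306.0], [542.0, 345.0]]
rack [[550.0, 282.0], [600.0, 320.0]]
```

Request:
carry_out:
  plan:
    - [[0, 0.015, 0], [0, 0, 0], 0.085]
    - [[0, 0.012, 0], [0, 0, 0], 0.085]
    - [[0, 0.007, 0], [0, 0, 0], 0.085]
    - [[0, 0, 0], [0, 0, 0], 0.06]
    - [[0, 0, 0], [0, 0, 0], 0.04]
    - [[0, 0, 0], [0, 0, 0], 0.04]
    - [[0, 0, 0], [0, 0, 0], 0.04]
  force: 60

```text
time_s: 5.28
position: [0.5463, -0.2185, 0.178]
tool_rot: [[0.033, 0.001, -0.999], [0.999, -0.0, 0.033], [-0.0, -1.0, -0.001]]
ft_force: [1.0, 2.3, 4.6]
grip_width: 0.0454
```

```bash
python3 look.py d side
```

```text
5.275 [ 0.5463 -0.2185  0.178 ] [ -33.3   28.    73.2    0.    78.8 -121.5] [1.  2.3 4.6] 0.0454
```

View pics/d_side.png

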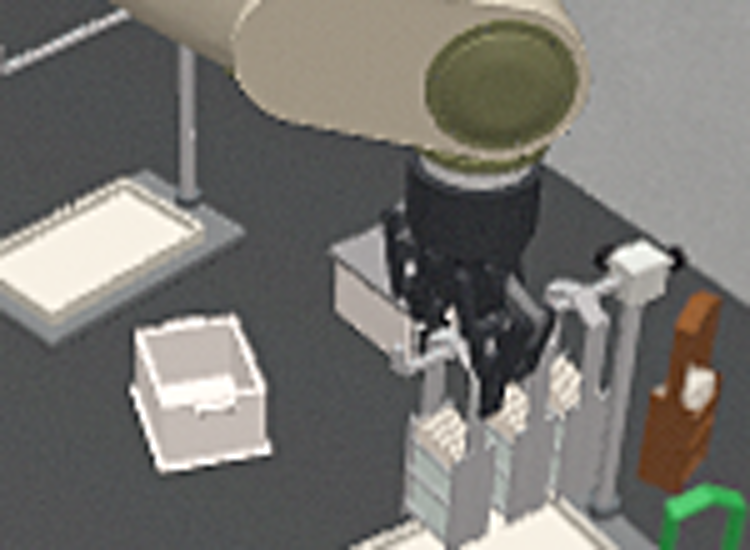

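```bash
python3 - <<'E'
from h import *
P=pickle.load(open('p_d.pkl','rb'));p=P['side']
f=lambda X:((proj(p,[X])[0]-[200,150]+.5)*5).round().tolist()
for d in (-.011,0,.011): print('finger outer',f((.5463+d,-.256,.178)),f((.5463+d,-.242,.178)))
for d in(-.007,.007): print('leg',f((.546+d,-.241,.170)),f((.546+d,-.241,.212)))
im=p['image'][205:250,270:320,::-1]
cv2.imwrite('pics/d_zoom.png',cv2.resize(im,None,fx=13,fy=13,interpolation=cv2.INTER_CUBIC))
E
```

```text
finger outer [480.0, 436.0] [465.0, 423.0]
finger outer [494.0, 429.0] [479.0, 416.0]
finger outer [508.0, 422.0] [493.0, 409.0]
leg [467.0, 430.0] [472.0, 376.0]
leg [485.0, 421.0] [491.0, 367.0]
```

View pics/d_zoom.png

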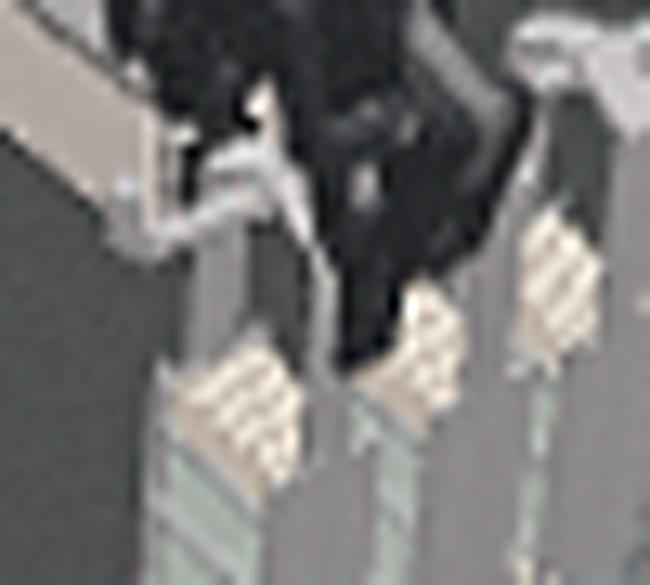

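Request:
carry_out:
  plan:
    - [[0, -0.006, 0], [0, 0, 0], 0.04]
    - [[0, -0.008, 0], [0, 0, 0], 0.04]
    - [[0, -0.012, 0], [0, 0, 0], 0.04]
    - [[0, -0.012, 0], [0, 0, 0], 0.04]
    - [[0, 0, 0], [0, 0, 0], 0.04]

```text
time_s: 5.95
position: [0.5464, -0.2189, 0.2166]
tool_rot: [[0.033, 0.002, -0.999], [0.999, -0.001, 0.033], [-0.001, -1.0, -0.002]]
ft_force: [-1.0, -0.1, -1.7]
grip_width: 0.0453
```

```bash
python3 look.py e side
```

```text
5.95 [ 0.5464 -0.2189  0.2166] [ -33.3   26.2   69.5   -0.    84.1 -121.5] [-1.  -0.1 -1.7] 0.0453
```

View pics/e_side.png

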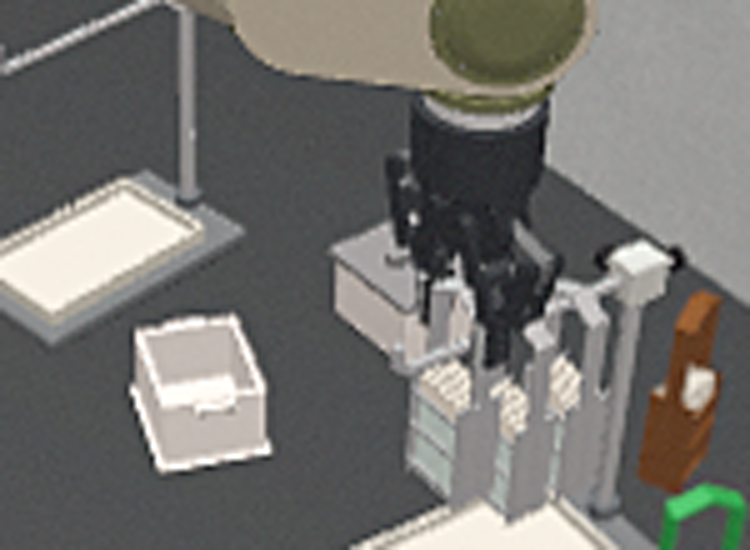

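Request:
carry_out:
  plan:
    - [[0, 0, 0.01], [0, 0, 0], 0.04]
    - [[0, 0, 0.02], [0, 0, 0], 0.04]
    - [[0, 0, 0.025], [0, 0, 0], 0.04]
    - [[0, 0, 0.025], [0, 0, 0], 0.04]
    - [[0, 0, 0.015], [0, 0, 0], 0.04]
    - [[0.015, 0, 0.005], [0, 0, 0], 0.04]
    - [[0.03, 0, 0.004], [0, 0, 0], 0.04]
    - [[0.04, 0, 0.004], [0, 0, 0], 0.04]

```text
time_s: 7.0
position: [0.4409, -0.1289, 0.2152]
tool_rot: [[0.034, 0.0, -0.999], [0.999, 0.0, 0.034], [0.0, -1.0, -0.0]]
ft_force: [0.2, -1.2, -1.9]
grip_width: 0.0449
```

Request:
carry_out:
  plan:
    - [[0.045, 0, 0.004], [0, 0, 0], 0.04]
    - [[0.045, 0, 0.004], [0, 0, 0], 0.04]
    - [[0.045, 0, 0.004], [0, 0, 0], 0.04]
    - [[0.045, 0, 0.004], [0, 0, 0], 0.04]
    - [[0.045, 0, 0.004], [0, 0, 0], 0.04]
    - [[0.045, 0, 0.004], [0, 0, 0], 0.04]
    - [[0.03, 0, 0.004], [0, -5, 0], 0.04]
    - [[0.01, 0, 0], [0, -7, 0], 0.04]

```text
time_s: 8.0
position: [0.4214, 0.1829, 0.2152]
tool_rot: [[-0.182, -0.0, -0.983], [0.983, 0.0, -0.182], [0.0, -1.0, 0.0]]
ft_force: [0.2, -0.3, -1.7]
grip_width: 0.045
```

```bash
python3 look.py f side top
```

```text
8.0 [0.4214 0.1829 0.2152] [  8.6  13.5  89.5   0.   77.  -91.9] [ 0.2 -0.3 -1.7] 0.045
```

View pics/f_side.png

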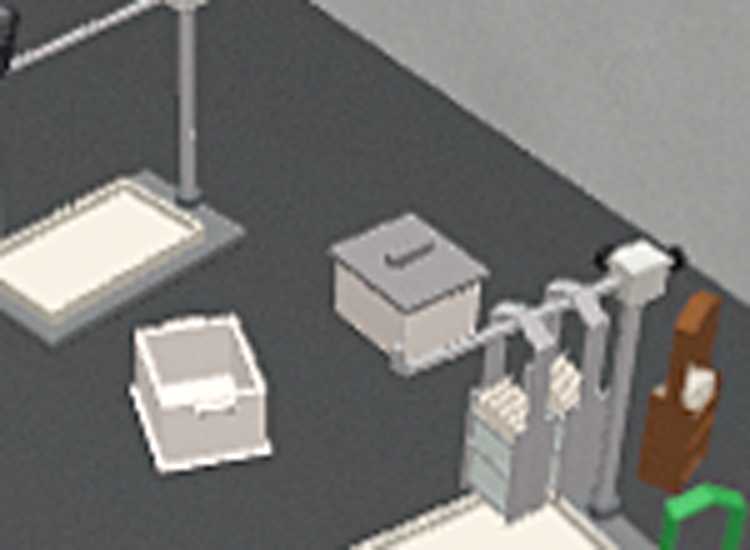

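View pics/f_top.png

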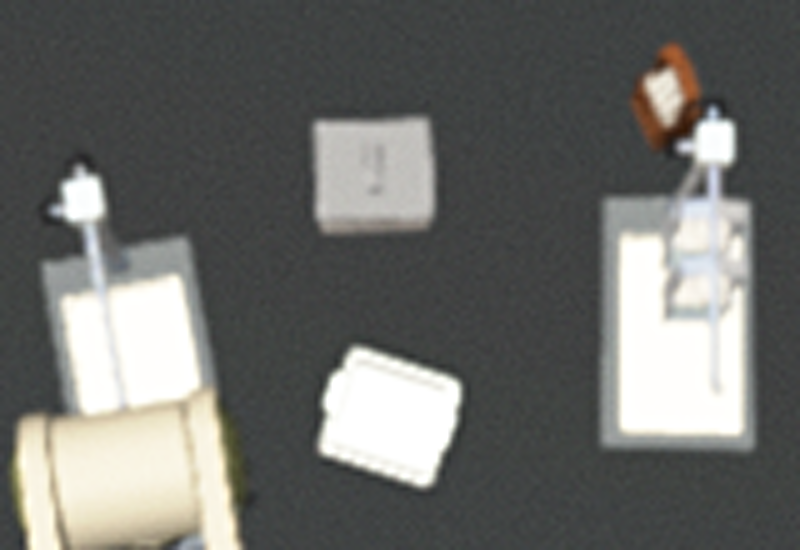

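Request:
carry_out:
  plan:
    - [[0, 0, 0], [0, 0, 0], 0.04]
    - [[0, 0, 0], [0, 0, 0], 0.04]

```text
time_s: 8.35
position: [0.4223, 0.1803, 0.2153]
tool_rot: [[-0.173, 0.0, -0.985], [0.985, -0.0, -0.173], [-0.0, -1.0, -0.0]]
ft_force: [-0.2, 0.6, -2.3]
grip_width: 0.0455
```

```bash
python3 look.py g side; python3 - <<'E'
from h import *
P=pickle.load(open('p0.pkl','rb'));R=pickle.load(open('R.pkl','rb'));b=R['bias']
for w,x0,y0,W,H in(('side',185,135,75,85),('top',185,160,50,90)):
    im=P[w]['image'][y0:y0+H,x0:x0+W,::-1]
    z=7; im=cv2.resize(im,None,fx=z,fy=z,interpolation=cv2.INTER_CUBIC)
    for i in range(0,W,10): cv2.putText(im,str(x0+i),(int((i+.5)*z),10),0,.35,(0,200,0)); cv2.line(im,(int((i+.5)*z),12),(int((i+.5)*z),H*z),(0,255,255),1)
    for i in range(0,H,10): cv2.putText(im,str(y0+i),(0,int((i+.5)*z)),0,.35,(0,200,0)); cv2.line(im,(0,int((i+.5)*z)),(W*z,int((i+.5)*z)),(0,255,255),1)
    cv2.imwrite(f'pics/zs_{w}.png',im)
p=pickle.load(open('p_g.pkl','rb'))['side']
cv2.imwrite('pics/g_full.png',cv2.resize(p['image'][130:240,150:280,::-1],None,fx=5.5,fy=5.5,interpolation=cv2.INTER_CUBIC))
E
```

```text
8.35 [0.4223 0.1803 0.2153] [  8.3  13.5  89.5  -0.   77.  -91.7] [-0.2  0.6 -2.3] 0.0455
```

View pics/zs_side.png

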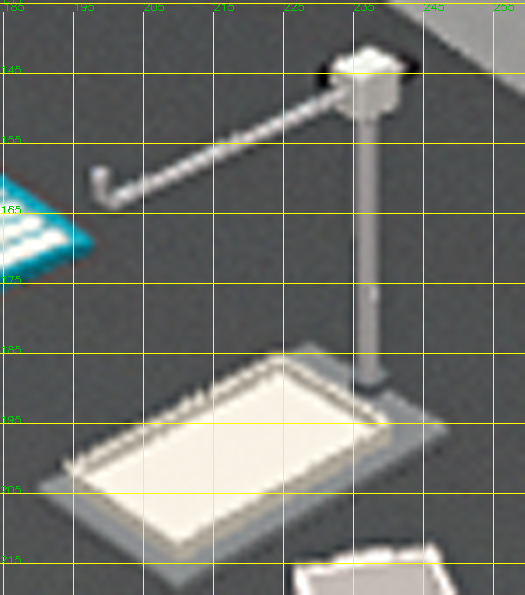

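View pics/zs_top.png

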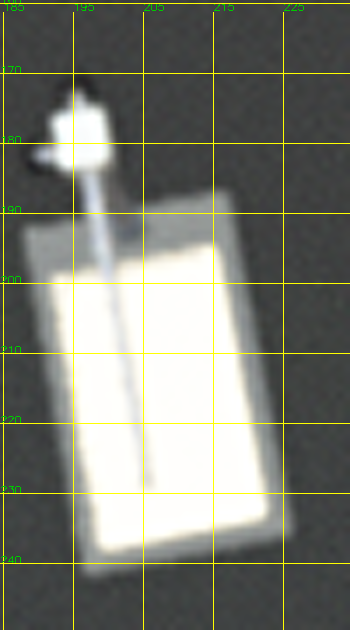

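View pics/g_full.png

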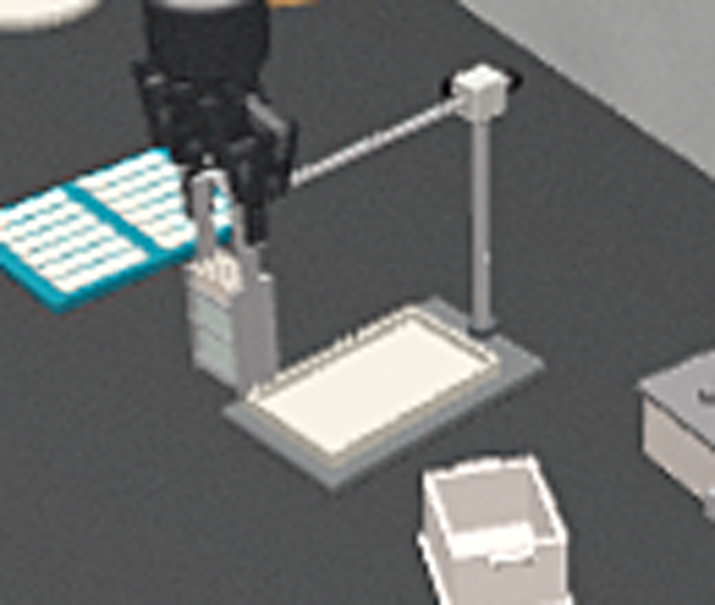

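Rack is upright in the grip in front of the spare hook. I'll refit the spare stand and dish using the camera biases found.

```bash
python3 - <<'E'
from h import *
P=pickle.load(open('p0.pkl','rb'));R=pickle.load(open('R.pkl','rb'));b=R['bias']
B={'side':b[:2],'top':b[2:]}
c=lambda sx,sy,z=.012:(.105*sx,.0625*sy,z)
S=lambda u,v:np.array((u/7+184.5,v/7+134.5)); T=lambda u,v:np.array((u/7+184.5,v/7+159.5))
o=[('side',(-.092,0,.237),S(99,168)),('side',(-.09,0,.215),S(115,200)),('side',(.08,0,.215),S(335,97)),('side',(.095,0,.19),S(368,125)),('side',(.095,0,.012),S(369,380)),
('side',c(-1,1),S(38,487)),('side',c(-1,-1),S(180,583)),('side',c(1,-1),S(449,428)),
('top',c(1,1),T(22,228)),('top',c(1,-1),T(230,190)),('top',c(-1,-1),T(292,533)),('top',c(-1,1),T(87,577)),('top',(-.09,0,.219),T(151,487)),('top',(.08,0,.219),T(90,172))]
o=[(n,X,uv-B[n]) for n,X,uv in o]
q,r=fit(P,o,R['spare']);print(q.round(4),np.degrees(q[2]));print(r.round(2).tolist());R['spare']=q
print('line pts',{x:world(q,[(x,0,.219)])[0].round(4).tolist() for x in(-.14,-.092,-.02,.035)})
pickle.dump(R,open('R.pkl','wb'))
E
```

```text
[0.563  0.2257 0.1788] 10.245393329913536
[[-0.05, 0.92], [-1.53, 1.44], [1.53, -0.05], [-0.29, 0.28], [-0.07, 1.43], [-0.47, 0.05], [0.04, 0.58], [0.95, -0.12], [-0.29, 0.14], [-0.41, -0.5], [0.53, 0.07], [-0.42, -0.03], [-0.6, -0.52], [-0.34, -0.45]]
line pts {-0.14: [0.4252, 0.2008, 0.219], -0.092: [0.4725, 0.2093, 0.219], -0.02: [0.5433, 0.2222, 0.219], 0.035: [0.5975, 0.2319, 0.219]}
```

Request:
carry_out:
  plan:
    - [[0.012, 0, -0.003], [0, 0, 0], 0.04]
    - [[0.008, 0, -0.003], [0, 0, 0], 0.04]
    - [[0, 0, -0.015], [0, 0, 0], 0.04]
    - [[0, 0, -0.025], [0, 0, 0], 0.04]
    - [[0, 0, -0.025], [0, 0, 0], 0.04]
    - [[0, 0, -0.015], [0, 0, 0], 0.04]
    - [[0, 0, -0.005], [0, 0, 0], 0.04]
    - [[0, 0, 0], [0, 0, 0], 0.04]

```text
time_s: 9.4
position: [0.5085, 0.2163, 0.215]
tool_rot: [[-0.175, -0.0, -0.984], [0.984, -0.0, -0.175], [-0.0, -1.0, 0.0]]
ft_force: [-0.8, -0.1, -1.7]
grip_width: 0.0451
```

```bash
sed -i "s/'side',200,150,150,110/'side',*([200,150] if len(sys.argv)<5 else [180,130]),150,110/" look.py; python3 look.py h side; python3 - <<'E'
from h import *
p=pickle.load(open('p_h.pkl','rb'))['side']
cv2.imwrite('pics/h2.png',cv2.resize(p['image'][130:220,180:270,::-1],None,fx=6.5,fy=6.5,interpolation=cv2.INTER_CUBIC))
E
```

```text
9.4 [0.5085 0.2163 0.215 ] [ 10.8  22.8  75.6  -0.   81.7 -89.3] [-0.8 -0.1 -1.7] 0.0451
```

View pics/h2.png

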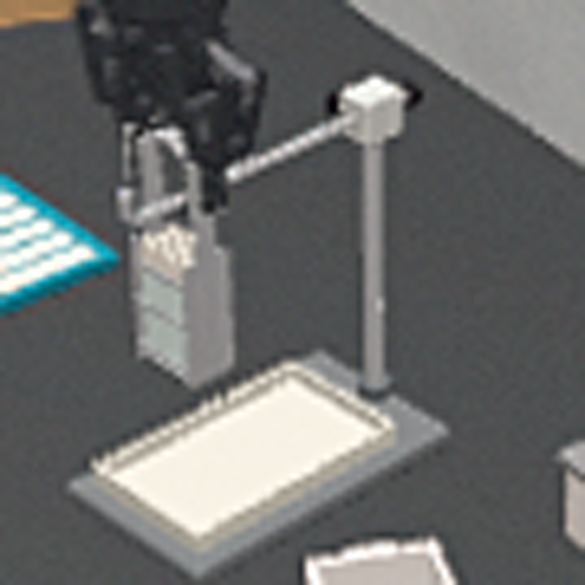

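Request:
carry_out:
  plan:
    - [[0, 0, -0.015], [0, 0, 0], 0.04]
    - [[0, 0, -0.025], [0, 0, 0], 0.04]
    - [[0, 0, -0.025], [0, 0, 0], 0.04]
    - [[0, 0, -0.018], [0, 0, 0], 0.04]
    - [[0, 0, -0.007], [0, 0, 0], 0.04]
    - [[0, 0.01, 0], [0, 0, 0], 0.04]
    - [[0, 0.013, 0], [0, 0, 0], 0.04]
    - [[0, 0.008, 0], [0, 0, 0], 0.04]

```text
time_s: 10.45
position: [0.5961, 0.232, 0.183]
tool_rot: [[-0.176, -0.002, -0.984], [0.984, -0.0, -0.176], [-0.0, -1.0, 0.002]]
ft_force: [0.0, 0.0, -2.2]
grip_width: 0.0452
```

Request:
carry_out:
  plan:
    - [[0, 0.003, 0], [0, 0, 0], 0.04]
    - [[0, 0.002, 0], [0, 0, 0], 0.04]
    - [[0, 0, 0], [0, 0, 0], 0.04]

```text
time_s: 10.82
position: [0.5969, 0.2321, 0.1795]
tool_rot: [[-0.176, 0.0, -0.984], [0.984, 0.0, -0.176], [-0.0, -1.0, -0.0]]
ft_force: [0.6, 0.3, -2.4]
grip_width: 0.0448
```

```bash
python3 look.py i side; python3 - <<'E'
from h import *
p=pickle.load(open('p_i.pkl','rb'))['side']
cv2.imwrite('pics/i2.png',cv2.resize(p['image'][130:220,180:270,::-1],None,fx=6.5,fy=6.5,interpolation=cv2.INTER_CUBIC))
E
```

```text
10.825 [0.5969 0.2321 0.1795] [ 10.7  33.1  63.6  -0.   83.3 -89.4] [ 0.6  0.3 -2.4] 0.0448
```

View pics/i2.png

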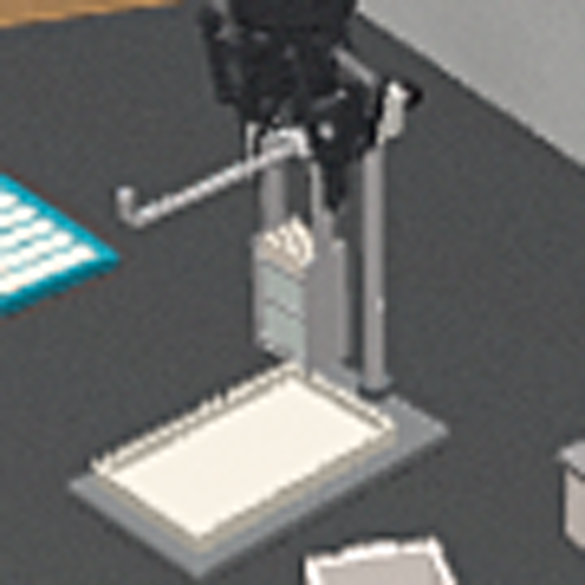

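Request:
carry_out:
  plan:
    - [[0, 0.001, 0], [0, 0, 0], 0.04]
    - [[0, 0.0005, 0], [0, 0, 0], 0.04]
    - [[0, 0, 0], [0, 0, 0], 0.04]

```text
time_s: 11.25
position: [0.5971, 0.2321, 0.1784]
tool_rot: [[-0.176, 0.001, -0.984], [0.984, 0.0, -0.176], [-0.0, -1.0, -0.001]]
ft_force: [0.7, 0.6, 2.8]
grip_width: 0.045
```

Request:
carry_out:
  plan:
    - [[0, 0, 0], [0, 0, 0], 0.055]
    - [[0, 0, 0], [0, 0, 0], 0.07]
    - [[0, 0, 0], [0, 0, 0], 0.085]
    - [[0, 0, 0], [0, 0, 0], 0.085]
    - [[0, -0.02, 0], [0, 0, 0], 0.085]
    - [[0, -0.04, 0], [0, 0, 0], 0.085]
    - [[0, -0.04, 0], [0, 0, 0], 0.085]
    - [[0, -0.02, 0.02], [0, 0, 0], 0.085]

```text
time_s: 12.25
position: [0.5779, 0.2286, 0.2996]
tool_rot: [[-0.175, 0.003, -0.985], [0.985, 0.0, -0.175], [-0.0, -1.0, -0.003]]
ft_force: [-0.2, -0.1, -0.2]
grip_width: 0.0848
```

```bash
python3 look.py j side; python3 - <<'E'
from h import *
p=pickle.load(open('p_j.pkl','rb'))['side']
cv2.imwrite('pics/j2.png',cv2.resize(p['image'][130:220,180:270,::-1],None,fx=6.5,fy=6.5,interpolation=cv2.INTER_CUBIC))
E
```

```text
12.25 [0.5779 0.2286 0.2996] [ 10.7  27.4  54.   -0.   98.4 -89.4] [-0.2 -0.1 -0.2] 0.0848
```

View pics/j2.png

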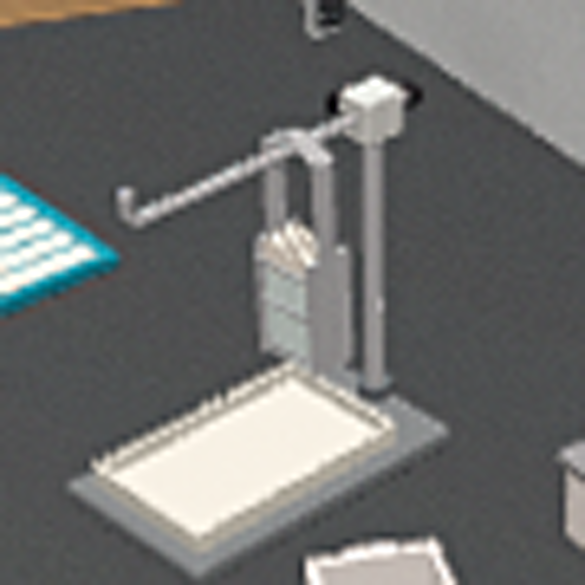

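Request:
carry_out:
  plan:
    - [[0, 0, 0], [0, 6, 0], 0.085]
    - [[-0.01, 0, 0], [0, 6, 0], 0.085]
    - [[-0.035, 0, -0.003], [0, 0, 0], 0.085]
    - [[-0.05, 0, -0.003], [0, 0, 0], 0.085]
    - [[-0.055, 0, -0.003], [0, 0, 0], 0.085]
    - [[-0.055, 0, -0.003], [0, 0, 0], 0.085]
    - [[-0.055, 0, -0.003], [0, 0, 0], 0.085]
    - [[-0.055, 0, -0.003], [0, 0, 0], 0.085]

```text
time_s: 13.3
position: [0.5858, -0.0886, 0.2972]
tool_rot: [[0.033, -0.0, -0.999], [0.999, 0.0, 0.033], [0.0, -1.0, 0.0]]
ft_force: [-0.0, 0.4, -0.5]
grip_width: 0.0848
```

Request:
carry_out:
  plan:
    - [[-0.055, 0, -0.003], [0, 0, 0], 0.085]
    - [[-0.045, 0, -0.003], [0, 0, 0], 0.085]
    - [[-0.02, 0, -0.003], [0, 0, 0], 0.085]
    - [[0, 0, 0], [0, 0, 0], 0.085]
    - [[0, 0, 0], [0, 0, 0], 0.085]

```text
time_s: 13.92
position: [0.5911, -0.2056, 0.2979]
tool_rot: [[0.032, 0.0, -1.0], [1.0, 0.0, 0.032], [0.0, -1.0, -0.0]]
ft_force: [0.9, 0.0, -0.4]
grip_width: 0.085
```

Request:
carry_out:
  plan:
    - [[-0.014, 0, -0.001], [0, 0, 0], 0.085]
    - [[0, 0.025, 0], [0, 0, 0], 0.085]
    - [[0, 0.035, 0], [0, 0, 0], 0.085]
    - [[0, 0.03, 0], [0, 0, 0], 0.085]
    - [[0, 0.02, 0], [0, 0, 0], 0.085]
    - [[0, 0.01, 0], [0, 0, 0], 0.085]
    - [[0, 0, 0], [0, 0, 0], 0.06]
    - [[0, 0, 0], [0, 0, 0], 0.04]

```text
time_s: 14.92
position: [0.5918, -0.2212, 0.1789]
tool_rot: [[0.033, 0.002, -0.999], [0.999, -0.001, 0.033], [-0.001, -1.0, -0.002]]
ft_force: [0.0, 0.1, -0.2]
grip_width: 0.0511
```

Request:
carry_out:
  plan:
    - [[0, 0, 0], [0, 0, 0], 0.04]
    - [[0, 0, 0], [0, 0, 0], 0.04]

```text
time_s: 15.18
position: [0.5919, -0.221, 0.1791]
tool_rot: [[0.033, 0.002, -0.999], [0.999, -0.001, 0.033], [-0.001, -1.0, -0.002]]
ft_force: [0.8, 2.5, 5.9]
grip_width: 0.0451
```

```bash
python3 look.py k side
```

```text
15.175 [ 0.5919 -0.221   0.1791] [ -31.2   32.2   65.4    0.    82.3 -119.3] [0.8 2.5 5.9] 0.0451
```

View pics/k_side.png

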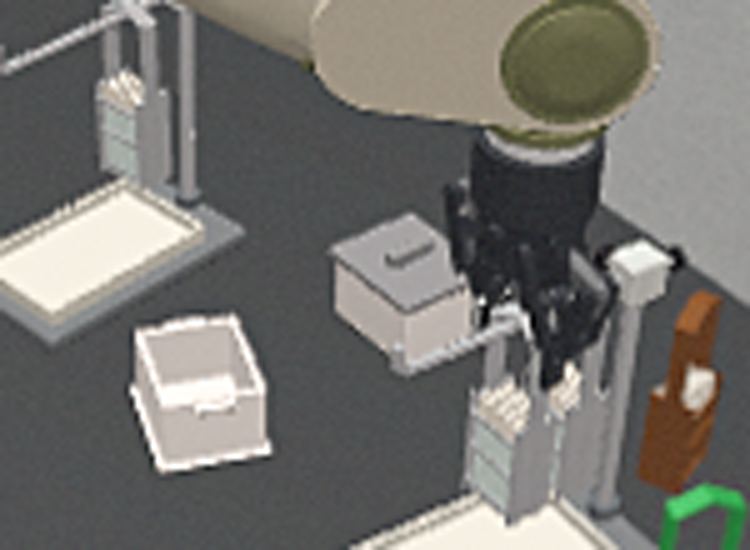

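Request:
carry_out:
  plan:
    - [[0, -0.006, 0], [0, 0, 0], 0.04]
    - [[0, -0.008, 0], [0, 0, 0], 0.04]
    - [[0, -0.012, 0], [0, 0, 0], 0.04]
    - [[0, -0.012, 0], [0, 0, 0], 0.04]
    - [[0, 0, 0.005], [0, 0, 0], 0.04]
    - [[0, 0, 0.015], [0, 0, 0], 0.04]
    - [[0, 0, 0.025], [0, 0, 0], 0.04]
    - [[0, 0, 0.025], [0, 0, 0], 0.04]

```text
time_s: 16.23
position: [0.5203, -0.2185, 0.2154]
tool_rot: [[0.033, -0.001, -0.999], [0.999, 0.0, 0.033], [0.0, -1.0, 0.001]]
ft_force: [0.4, -0.5, -1.7]
grip_width: 0.0452
```

Request:
carry_out:
  plan:
    - [[0, 0, 0.025], [0, 0, 0], 0.04]
    - [[0, 0, 0.025], [0, 0, 0], 0.04]
    - [[0, 0, 0.015], [0, 0, 0], 0.04]
    - [[0.01, 0, 0.008], [0, 0, 0], 0.04]
    - [[0.03, 0, 0.004], [0, 0, 0], 0.04]
    - [[0.042, 0, 0.004], [0, 0, 0], 0.04]
    - [[0.045, 0, 0.004], [0, 0, 0], 0.04]
    - [[0.045, 0, 0.004], [0, 0, 0], 0.04]

```text
time_s: 17.23
position: [0.4381, -0.042, 0.2158]
tool_rot: [[0.033, 0.0, -0.999], [0.999, 0.0, 0.033], [0.0, -1.0, -0.0]]
ft_force: [0.6, -0.5, -1.6]
grip_width: 0.0448
```

Request:
carry_out:
  plan:
    - [[0.045, 0, 0.004], [0, 0, 0], 0.04]
    - [[0.045, 0, 0.004], [0, 0, 0], 0.04]
    - [[0.045, 0, 0.004], [0, 0, 0], 0.04]
    - [[0.045, 0, 0.004], [0, 0, 0], 0.04]
    - [[0.035, 0, 0.004], [0, -6, 0], 0.04]
    - [[0.01, 0, 0], [0, -6, 0], 0.04]
    - [[0, 0, 0], [0, 0, 0], 0.04]
    - [[0, 0, 0], [0, 0, 0], 0.04]

```text
time_s: 18.23
position: [0.4246, 0.1814, 0.2158]
tool_rot: [[-0.173, 0.0, -0.985], [0.985, -0.0, -0.173], [-0.0, -1.0, -0.0]]
ft_force: [-0.5, -0.6, -1.9]
grip_width: 0.045
```

```bash
cat > lk2.py <<'E'
import sys,subprocess
t=sys.argv[1]
subprocess.run(['python3','look.py',t,'side'])
from h import *
p=pickle.load(open(f'p_{t}.pkl','rb'))['side']
cv2.imwrite(f'pics/{t}2.png',cv2.resize(p['image'][130:220,160:270,::-1],None,fx=6.5,fy=6.5,interpolation=cv2.INTER_CUBIC))
E
python3 lk2.py l
```

```text
18.225 [0.4246 0.1814 0.2158] [  8.4  13.7  89.1  -0.   77.1 -91.6] [-0.5 -0.6 -1.9] 0.045
```

View pics/l2.png

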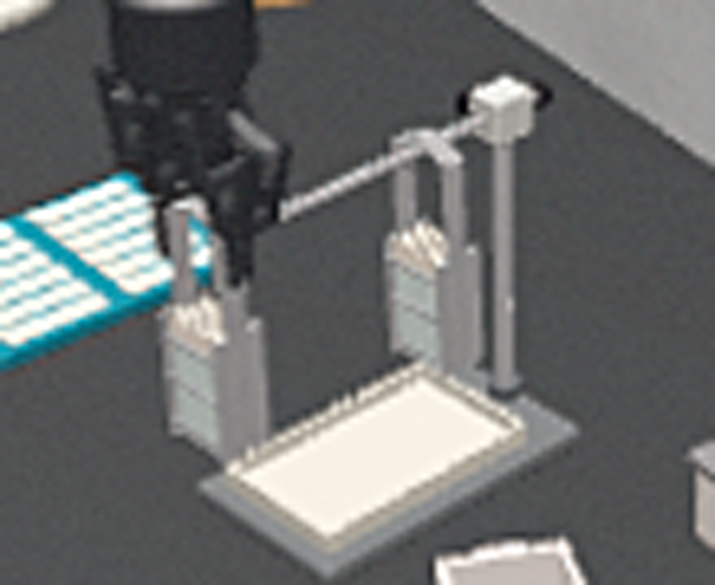

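Request:
carry_out:
  plan:
    - [[0.012, 0, -0.002], [0, 0, 0], 0.04]
    - [[0.007, 0, -0.002], [0, 0, 0], 0.04]
    - [[0, 0, -0.015], [0, 0, 0], 0.04]
    - [[0, 0, -0.025], [0, 0, 0], 0.04]
    - [[0, 0, -0.025], [0, 0, 0], 0.04]
    - [[0, 0, -0.025], [0, 0, 0], 0.04]
    - [[0, 0, -0.017], [0, 0, 0], 0.04]
    - [[0, 0, -0.007], [0, 0, 0], 0.04]

```text
time_s: 19.27
position: [0.5387, 0.221, 0.2152]
tool_rot: [[-0.175, -0.0, -0.985], [0.985, -0.0, -0.175], [-0.0, -1.0, 0.0]]
ft_force: [-0.0, 0.2, -1.9]
grip_width: 0.0451
```

Request:
carry_out:
  plan:
    - [[0, 0.01, 0], [0, 0, 0], 0.04]
    - [[0, 0.012, 0], [0, 0, 0], 0.04]
    - [[0, 0.008, 0], [0, 0, 0], 0.04]
    - [[0, 0.004, 0], [0, 0, 0], 0.04]
    - [[0, 0, 0], [0, 0, 0], 0.04]

```text
time_s: 19.9
position: [0.5373, 0.221, 0.1817]
tool_rot: [[-0.176, -0.0, -0.984], [0.984, -0.0, -0.176], [-0.0, -1.0, 0.0]]
ft_force: [0.9, 0.2, -1.2]
grip_width: 0.0449
```

```bash
python3 lk2.py m
```

```text
19.9 [0.5373 0.221  0.1817] [ 10.7  27.1  74.   -0.   78.9 -89.4] [ 0.9  0.2 -1.2] 0.0449
```

View pics/m2.png

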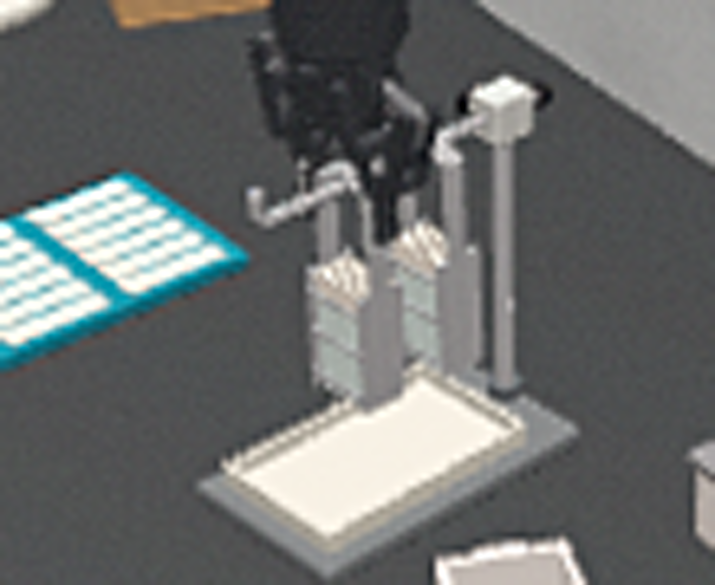

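Request:
carry_out:
  plan:
    - [[0, 0.0015, 0], [0, 0, 0], 0.04]
    - [[0, 0.001, 0], [0, 0, 0], 0.04]
    - [[0, 0, 0], [0, 0, 0], 0.04]

```text
time_s: 20.32
position: [0.5375, 0.221, 0.1794]
tool_rot: [[-0.176, 0.0, -0.984], [0.984, 0.0, -0.176], [-0.0, -1.0, -0.0]]
ft_force: [0.7, -0.2, -2.0]
grip_width: 0.0447
```

Request:
carry_out:
  plan:
    - [[0, 0.001, 0], [0, 0, 0], 0.04]
    - [[0, 0, 0], [0, 0, 0], 0.04]

```text
time_s: 20.58
position: [0.5376, 0.2211, 0.1792]
tool_rot: [[-0.176, 0.001, -0.984], [0.984, 0.0, -0.176], [-0.0, -1.0, -0.001]]
ft_force: [-2.3, -0.2, 4.6]
grip_width: 0.0451
```

Contact (+4.6 N). Release and rise.

Request:
carry_out:
  plan:
    - [[0, 0, 0], [0, 0, 0], 0.055]
    - [[0, 0, 0], [0, 0, 0], 0.07]
    - [[0, 0, 0], [0, 0, 0], 0.085]
    - [[0, 0, 0], [0, 0, 0], 0.085]
    - [[0, -0.02, 0], [0, 0, 0], 0.085]
    - [[0, -0.04, 0], [0, 0, 0], 0.085]
    - [[0, -0.04, 0], [0, 0, 0], 0.085]
    - [[0, -0.02, 0], [0, 0, 0], 0.085]

```text
time_s: 21.58
position: [0.5377, 0.2211, 0.3007]
tool_rot: [[-0.176, 0.003, -0.984], [0.984, 0.001, -0.176], [0.0, -1.0, -0.003]]
ft_force: [-0.8, 0.3, -0.1]
grip_width: 0.0849
```

```bash
python3 lk2.py n
```

```text
21.575 [0.5377 0.2211 0.3007] [ 10.7  22.9  61.2  -0.   95.7 -89.4] [-0.8  0.3 -0.1] 0.0849
```

View pics/n2.png

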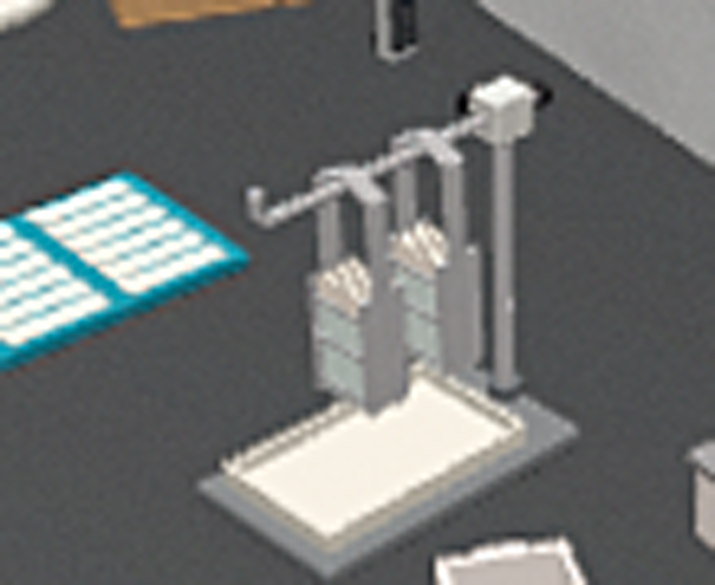

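View pics/n_side.png

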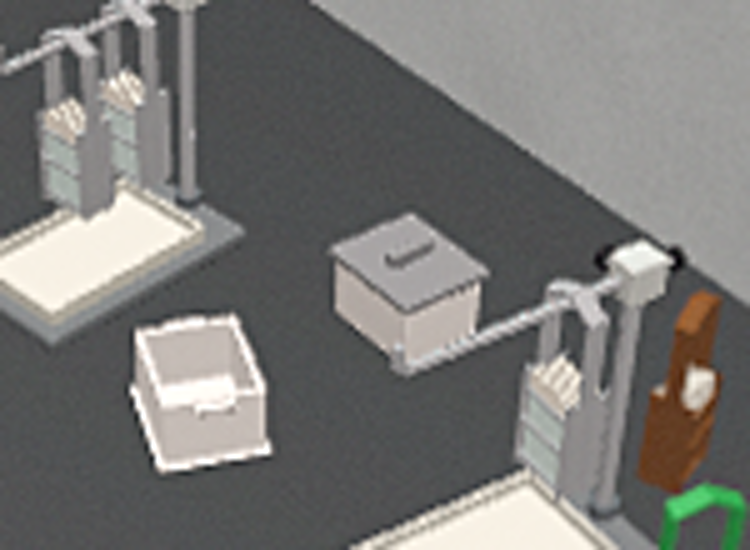

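Request:
carry_out:
  plan:
    - [[0, 0, 0], [0, 6, 0], 0.085]
    - [[0, 0, 0], [0, 6, 0], 0.085]
    - [[-0.03, 0, -0.008], [0, 0, 0], 0.085]
    - [[-0.05, 0, -0.012], [0, 0, 0], 0.085]
    - [[-0.055, 0, -0.012], [0, 0, 0], 0.085]
    - [[-0.055, 0, -0.012], [0, 0, 0], 0.085]
    - [[-0.055, 0, -0.012], [0, 0, 0], 0.085]
    - [[-0.055, 0, -0.012], [0, 0, 0], 0.085]

```text
time_s: 22.62
position: [0.5955, -0.0829, 0.2976]
tool_rot: [[0.033, -0.001, -0.999], [0.999, 0.0, 0.033], [0.0, -1.0, 0.001]]
ft_force: [0.2, -0.1, -0.6]
grip_width: 0.0848
```

Request:
carry_out:
  plan:
    - [[-0.055, 0, -0.012], [0, 0, 0], 0.085]
    - [[-0.045, 0, -0.012], [0, 0, 0], 0.085]
    - [[-0.03, 0, -0.01], [0, 0, 0], 0.085]
    - [[-0.009, 0, -0.01], [0, 0, 0], 0.085]
    - [[0, 0, 0], [0, 0, 0], 0.085]
    - [[0, 0, 0], [0, 0, 0], 0.085]

```text
time_s: 23.38
position: [0.6347, -0.2208, 0.298]
tool_rot: [[0.032, -0.0, -0.999], [0.999, 0.0, 0.032], [0.0, -1.0, 0.0]]
ft_force: [0.3, 0.6, -0.3]
grip_width: 0.0854
```

Now descend to 0.21 and look before the final approach near the boss.

Request:
carry_out:
  plan:
    - [[0, 0.02, 0], [0, 0, 0], 0.085]
    - [[0, 0.03, 0], [0, 0, 0], 0.085]
    - [[0, 0.028, 0], [0, 0, 0], 0.085]
    - [[0, 0.01, 0], [0, 0, 0], 0.085]
    - [[0, 0, 0], [0, 0, 0], 0.085]

```text
time_s: 24.0
position: [0.6348, -0.2211, 0.2106]
tool_rot: [[0.033, -0.0, -0.999], [0.999, 0.0, 0.033], [0.0, -1.0, 0.0]]
ft_force: [0.4, -0.9, -0.2]
grip_width: 0.0851
```

```bash
python3 look.py o side
```

```text
24.0 [ 0.6348 -0.2211  0.2106] [ -29.3   35.3   54.3   -0.    90.4 -117.4] [ 0.4 -0.9 -0.2] 0.0851
```

View pics/o_side.png

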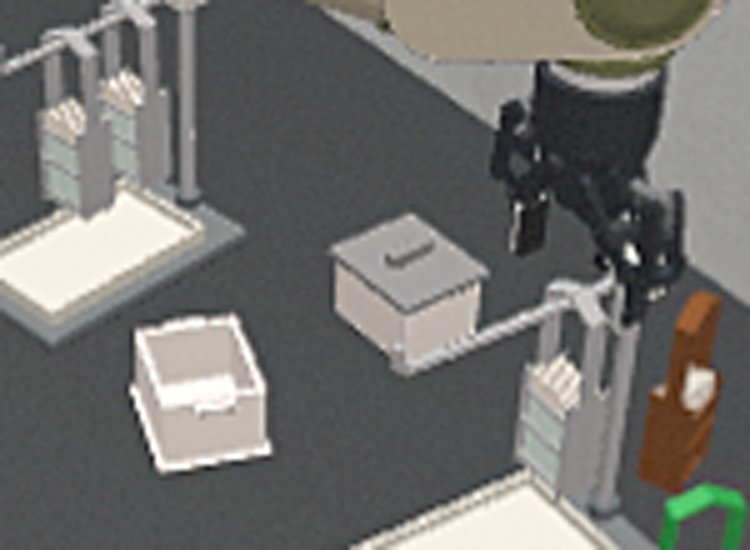

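Request:
carry_out:
  plan:
    - [[0, 0.01, 0], [0, 0, 0], 0.085]
    - [[0, 0.01, 0], [0, 0, 0], 0.085]
    - [[0, 0.005, 0], [0, 0, 0], 0.085]
    - [[0, 0, 0], [0, 0, 0], 0.085]

```text
time_s: 24.55
position: [0.6347, -0.2214, 0.1848]
tool_rot: [[0.033, -0.001, -0.999], [0.999, 0.0, 0.033], [0.0, -1.0, 0.001]]
ft_force: [0.4, 0.3, -0.2]
grip_width: 0.0853
```

Request:
carry_out:
  plan:
    - [[0, 0.005, 0], [0, 0, 0], 0.07]
    - [[0, 0, 0], [0, 0, 0], 0.055]
    - [[0, 0, 0], [0, 0, 0], 0.04]
    - [[0, 0, 0], [0, 0, 0], 0.04]
    - [[0, 0, 0], [0, 0, 0], 0.04]

```text
time_s: 25.18
position: [0.635, -0.2218, 0.1808]
tool_rot: [[0.033, 0.001, -0.999], [0.999, -0.001, 0.033], [-0.001, -1.0, -0.001]]
ft_force: [-0.1, -3.5, 4.4]
grip_width: 0.045
```

```bash
python3 look.py q side
```

```text
25.175 [ 0.635  -0.2218  0.1808] [ -29.3   36.3   57.2   -0.    86.4 -117.4] [-0.1 -3.5  4.4] 0.045
```

View pics/q_side.png

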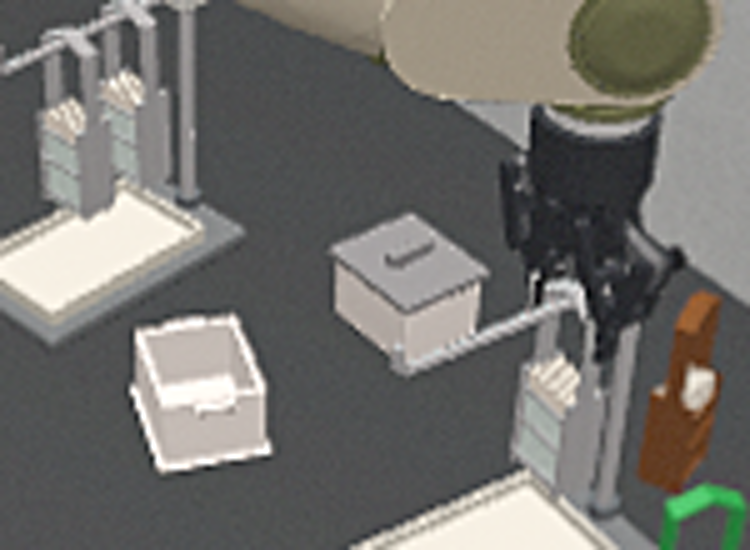

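Request:
carry_out:
  plan:
    - [[0, -0.006, 0], [0, 0, 0], 0.04]
    - [[0, -0.008, 0], [0, 0, 0], 0.04]
    - [[0, -0.012, 0], [0, 0, 0], 0.04]
    - [[0, -0.012, 0], [0, 0, 0], 0.04]
    - [[0, 0, 0.008], [0, 0, 0], 0.04]
    - [[0, 0, 0.018], [0, 0, 0], 0.04]
    - [[0, 0, 0.025], [0, 0, 0], 0.04]
    - [[0, 0, 0.025], [0, 0, 0], 0.04]

```text
time_s: 26.22
position: [0.5575, -0.2187, 0.218]
tool_rot: [[0.033, -0.001, -0.999], [0.999, 0.0, 0.033], [0.0, -1.0, 0.001]]
ft_force: [0.2, -1.0, -1.6]
grip_width: 0.045
```

Request:
carry_out:
  plan:
    - [[0, 0, 0.025], [0, 0, 0], 0.04]
    - [[0, 0, 0.025], [0, 0, 0], 0.04]
    - [[0, 0, 0.025], [0, 0, 0], 0.04]
    - [[0, 0, 0.022], [0, 0, 0], 0.04]
    - [[0, 0, 0.01], [0, 0, 0], 0.04]
    - [[0, 0, 0], [0, 0, 0], 0.04]

```text
time_s: 26.98
position: [0.4517, -0.2154, 0.2185]
tool_rot: [[0.033, 0.0, -0.999], [0.999, -0.0, 0.033], [-0.0, -1.0, -0.0]]
ft_force: [-1.0, -0.6, -1.2]
grip_width: 0.0452
```

```bash
python3 look.py r side; python3 - <<'E'
from h import *
P=pickle.load(open('p0.pkl','rb'))
for w,x0,y0,W,H in(('side',220,205,40,45),('top',235,200,45,45)):
    im=P[w]['image'][y0:y0+H,x0:x0+W,::-1]
    z=13; im=cv2.resize(im,None,fx=z,fy=z,interpolation=cv2.INTER_CUBIC)
    for i in range(0,W,10): cv2.putText(im,str(x0+i),(int((i+.5)*z),10),0,.35,(0,200,0)); cv2.line(im,(int((i+.5)*z),12),(int((i+.5)*z),H*z),(0,200,255),1)
    for i in range(0,H,10): cv2.putText(im,str(y0+i),(0,int((i+.5)*z)),0,.35,(0,200,0)); cv2.line(im,(0,int((i+.5)*z)),(W*z,int((i+.5)*z)),(0,200,255),1)
    cv2.imwrite(f'pics/zd_{w}.png',im)
E
```

```text
26.975 [ 0.4517 -0.2154  0.2185] [ -39.1   17.4   83.3    0.    79.2 -127.2] [-1.  -0.6 -1.2] 0.0452
```

View pics/r_side.png

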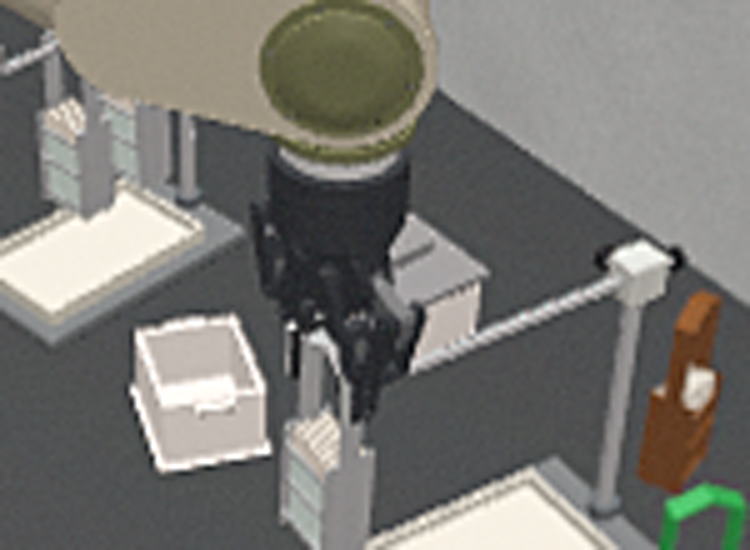

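View pics/zd_side.png

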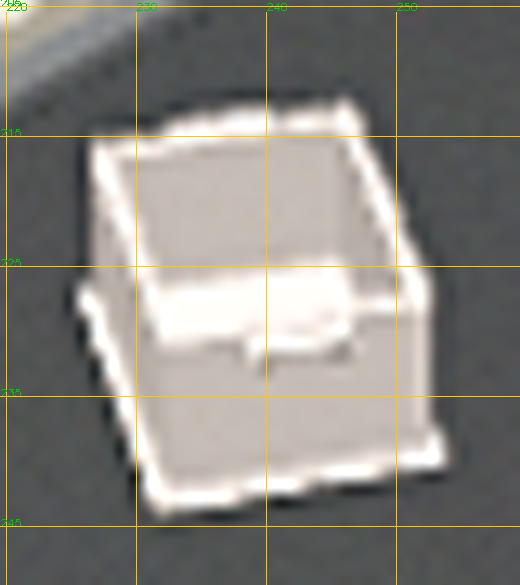

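View pics/zd_top.png

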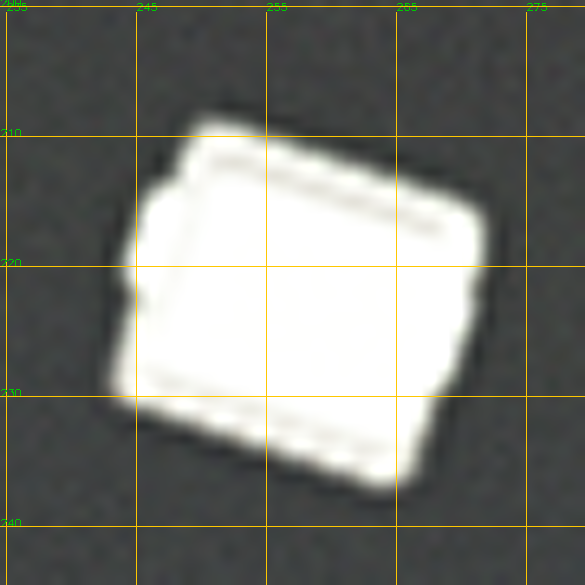

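```bash
python3 - <<'E'
from h import *
P=pickle.load(open('p0.pkl','rb'));R=pickle.load(open('R.pkl','rb'));b=R['bias']
B={'side':b[:2],'top':b[2:]}
d=lambda sx,sy:(.037*sx,.043*sy,.057); f=lambda sx,sy:(.041*sx,.047*sy,.0)
S=lambda u,v:np.array((u/13+219.5,v/13+204.5)); T=lambda u,v:np.array((u/13+234.5,v/13+199.5))
o=[('side',d(-1,1),S(97,147)),('side',d(1,1),S(347,103)),('side',d(1,-1),S(427,300)),('side',d(-1,-1),S(158,340)),
('side',f(-1,-1),S(160,512)),('side',f(1,-1),S(445,462)),('side',f(-1,1),S(80,290)),
('top',f(1,1),T(200,120)),('top',f(1,-1),T(485,205)),('top',f(-1,-1),T(403,488)),('top',f(-1,1),T(112,398))]
o=[(n,X,uv-B[n]) for n,X,uv in o]
q,r=fit(P,o,R['dish']);print(q.round(4),np.degrees(q[2]));print(r.round(2).tolist());R['dish']=q;pickle.dump(R,open('R.pkl','wb'))
E
```

```text
[ 0.5206  0.0216 -0.3479] -19.933264406668638
[[-0.22, 0.14], [0.35, 0.38], [0.45, -0.05], [0.48, 0.34], [-0.26, 0.31], [0.23, 0.23], [0.17, 0.71], [-0.58, 1.47], [-0.76, 2.04], [-0.68, -0.82], [-0.19, -1.12]]
```

Request:
carry_out:
  plan:
    - [[0.02, 0, -0.005], [0, 0, 0], 0.04]
    - [[0.035, 0, -0.008], [0, 0, 0], 0.04]
    - [[0.045, 0, -0.011], [0, 0, 0], 0.04]
    - [[0.045, 0, -0.011], [0, 0, 0], 0.04]
    - [[0.045, 0, -0.011], [0, 0, 0], 0.04]
    - [[0.034, 0, -0.009], [0, 0, 0], 0.04]
    - [[0.015, 0, -0.005], [0, 9, 0], 0.04]
    - [[0, 0, 0], [0, 9, 0], 0.04]

```text
time_s: 28.02
position: [0.5207, 0.023, 0.218]
tool_rot: [[0.343, -0.0, -0.939], [0.939, 0.0, 0.343], [0.0, -1.0, 0.0]]
ft_force: [-0.5, -1.2, -1.5]
grip_width: 0.0454
```

Request:
carry_out:
  plan:
    - [[0, 0, 0], [0, 0, 0], 0.04]
    - [[0, 0, 0], [0, 0, 0], 0.04]

```text
time_s: 28.28
position: [0.5201, 0.0214, 0.2182]
tool_rot: [[0.337, -0.0, -0.941], [0.941, 0.0, 0.337], [-0.0, -1.0, 0.0]]
ft_force: [-0.0, 0.3, -1.1]
grip_width: 0.0449
```

```bash
python3 look.py s side; python3 - <<'E'
from h import *
p=pickle.load(open('p_s.pkl','rb'))['side'];R=pickle.load(open('R.pkl','rb'))
cv2.imwrite('pics/s2.png',cv2.resize(p['image'][165:255,200:290,::-1],None,fx=6.5,fy=6.5,interpolation=cv2.INTER_CUBIC))
E
```

```text
28.275 [0.5201 0.0214 0.2182] [-10.7  19.4  80.3  -0.   80.3 -81. ] [-0.   0.3 -1.1] 0.0449
```

View pics/s2.png

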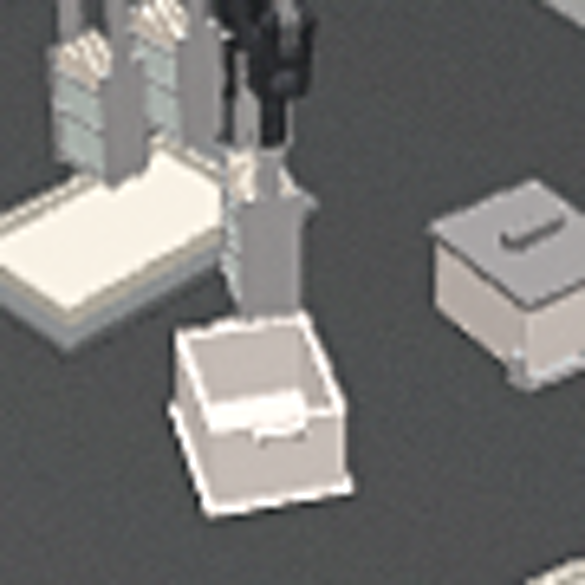

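Request:
carry_out:
  plan:
    - [[0, 0.012, 0], [0, 0, 0], 0.04]
    - [[0, 0.015, 0], [0, 0, 0], 0.04]
    - [[0, 0.012, 0], [0, 0, 0], 0.04]
    - [[0, 0.006, 0], [0, 0, 0], 0.04]
    - [[0, 0, 0], [0, 0, 0], 0.04]

```text
time_s: 28.95
position: [0.5198, 0.0215, 0.173]
tool_rot: [[0.34, -0.001, -0.94], [0.94, 0.0, 0.34], [-0.0, -1.0, 0.001]]
ft_force: [-0.7, -0.0, -1.2]
grip_width: 0.0453
```

```bash
python3 look.py t side; python3 - <<'E'
from h import *
p=pickle.load(open('p_t.pkl','rb'))['side'];R=pickle.load(open('R.pkl','rb'))
im=cv2.resize(p['image'][165:255,200:290,::-1],None,fx=6.5,fy=6.5,interpolation=cv2.INTER_CUBIC)
cv2.imwrite('pics/t2.png',im)
E
```

```text
28.95 [0.5198 0.0215 0.173 ] [-10.7  21.8  84.6  -0.   73.6 -80.8] [-0.7 -0.  -1.2] 0.0453
```

View pics/t2.png

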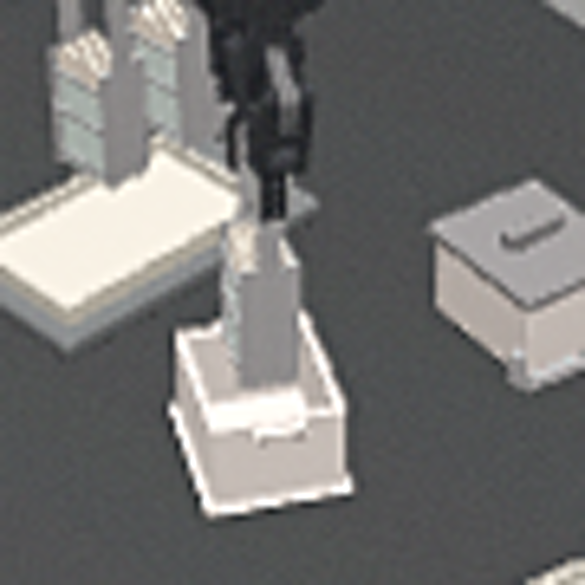

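Request:
carry_out:
  plan:
    - [[0, 0.01, 0], [0, 0, 0], 0.04]
    - [[0, 0.015, 0], [0, 0, 0], 0.04]
    - [[0, 0.014, 0], [0, 0, 0], 0.04]
    - [[0, 0.008, 0], [0, 0, 0], 0.04]
    - [[0, 0.003, 0], [0, 0, 0], 0.04]
    - [[0, 0, 0], [0, 0, 0], 0.04]

```text
time_s: 29.75
position: [0.52, 0.0215, 0.1234]
tool_rot: [[0.34, 0.0, -0.94], [0.94, -0.0, 0.34], [0.0, -1.0, -0.0]]
ft_force: [-0.1, 0.3, -2.0]
grip_width: 0.0449
```

Request:
carry_out:
  plan:
    - [[0, 0.0025, 0], [0, 0, 0], 0.04]
    - [[0, 0.0015, 0], [0, 0, 0], 0.04]
    - [[0, 0, 0], [0, 0, 0], 0.04]

```text
time_s: 30.12
position: [0.5198, 0.0215, 0.1193]
tool_rot: [[0.34, -0.0, -0.94], [0.94, 0.0, 0.34], [-0.0, -1.0, 0.0]]
ft_force: [-0.5, -0.7, -2.1]
grip_width: 0.0453
```

Request:
carry_out:
  plan:
    - [[0, 0.001, 0], [0, 0, 0], 0.04]
    - [[0, 0, 0], [0, 0, 0], 0.04]

```text
time_s: 30.38
position: [0.5198, 0.0215, 0.1183]
tool_rot: [[0.34, -0.0, -0.94], [0.94, 0.0, 0.34], [-0.0, -1.0, 0.0]]
ft_force: [0.3, -0.2, -0.3]
grip_width: 0.0448
```

Request:
carry_out:
  plan:
    - [[0, 0.0005, 0], [0, 0, 0], 0.04]
    - [[0, 0, 0], [0, 0, 0], 0.04]

```text
time_s: 30.62
position: [0.5198, 0.0215, 0.1178]
tool_rot: [[0.34, -0.0, -0.94], [0.94, 0.0, 0.34], [0.0, -1.0, 0.0]]
ft_force: [-0.4, 0.3, -1.9]
grip_width: 0.0454
```

```bash
python3 look.py u side; python3 - <<'E'
from h import *
p=pickle.load(open('p_u.pkl','rb'))['side'];R=pickle.load(open('R.pkl','rb'))
im=cv2.resize(p['image'][165:255,200:290,::-1],None,fx=6.5,fy=6.5,interpolation=cv2.INTER_CUBIC)
cv2.imwrite('pics/u2.png',im)
E
```

```text
30.625 [0.5198 0.0215 0.1178] [-10.7  25.4  89.2   0.   65.4 -80.8] [-0.4  0.3 -1.9] 0.0454
```

View pics/u2.png

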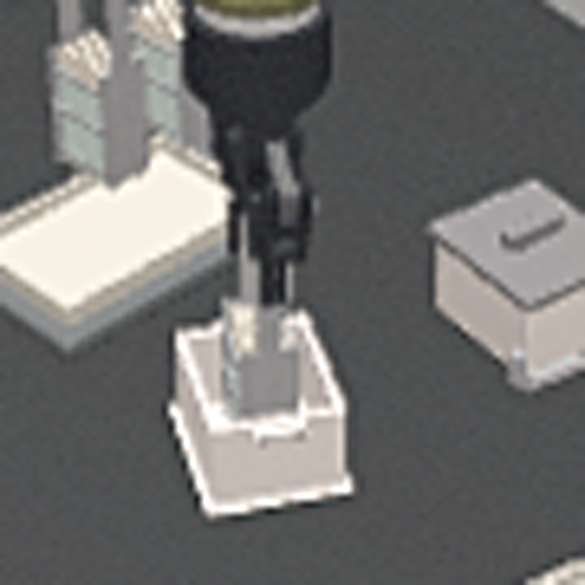

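Request:
carry_out:
  plan:
    - [[0, 0.0005, 0], [0, 0, 0], 0.04]
    - [[0, 0.0005, 0], [0, 0, 0], 0.04]
    - [[0, 0, 0], [0, 0, 0], 0.04]

```text
time_s: 31.05
position: [0.5201, 0.0215, 0.1175]
tool_rot: [[0.34, 0.001, -0.94], [0.94, -0.0, 0.34], [0.0, -1.0, -0.001]]
ft_force: [-0.3, 0.4, 5.0]
grip_width: 0.0453
```

On the bottom (+5 N). Release and rise clear.

Request:
carry_out:
  plan:
    - [[0, 0, 0], [0, 0, 0], 0.05]
    - [[0, 0, 0], [0, 0, 0], 0.06]
    - [[0, 0, 0], [0, 0, 0], 0.075]
    - [[0, 0, 0], [0, 0, 0], 0.085]
    - [[0, -0.02, 0], [0, 0, 0], 0.085]
    - [[0, -0.05, 0], [0, 0, 0], 0.085]
    - [[0, -0.06, 0], [0, 0, 0], 0.085]
    - [[0, -0.06, 0.02], [0, 0, 0], 0.085]

```text
time_s: 32.05
position: [0.5013, 0.028, 0.3078]
tool_rot: [[0.341, -0.0, -0.94], [0.94, -0.0, 0.341], [-0.0, -1.0, 0.0]]
ft_force: [0.1, -0.3, -0.9]
grip_width: 0.0852
```

Request:
carry_out:
  plan:
    - [[0, -0.02, 0.05], [0, 0, 0], 0.085]
    - [[0, 0, 0.06], [0, 0, 0], 0.085]
    - [[0, 0, 0.03], [0, 0, 0], 0.085]
    - [[0, 0, 0], [0, 0, 0], 0.085]

```text
time_s: 32.55
position: [0.3683, 0.0764, 0.3267]
tool_rot: [[0.339, 0.002, -0.941], [0.941, -0.0, 0.339], [0.0, -1.0, -0.002]]
ft_force: [0.1, 0.2, -0.8]
grip_width: 0.0848
```

```bash
python3 look.py v side top
```

```text
32.55 [0.3683 0.0764 0.3267] [ -6.5   0.1  86.7   0.   93.2 -76.7] [ 0.1  0.2 -0.8] 0.0848
```

View pics/v_side.png

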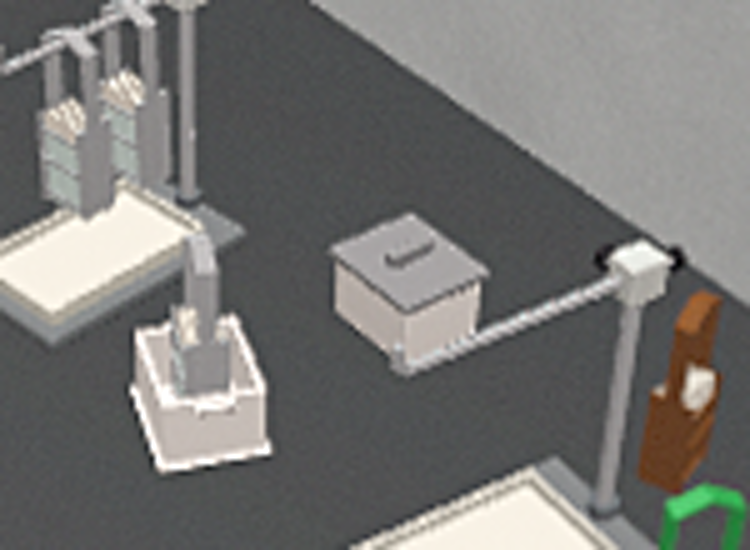

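```bash
python3 look.py w side top x;python3 - <<'E'
from h import *
a=pickle.load(open('p0.pkl','rb'))['side']['image'].astype(int);b=pickle.load(open('p_w.pkl','rb'))['side']['image'].astype(int)
for n,(x0,x1,y0,y1) in dict(tray=(142,195,156,186),bottle=(334,368,290,342),lid=(264,280,195,215)).items(): print(n,abs(a-b)[y0:y1,x0:x1].mean().round(2))
E
```

```text
32.65 [0.37   0.0757 0.3262] [ -6.6   0.3  86.5  -0.   93.1 -76.7] [-0.3 -0.9 -0.6] 0.0848
tray 4.11
bottle 1.5
lid 1.54
```

View pics/w_side.png

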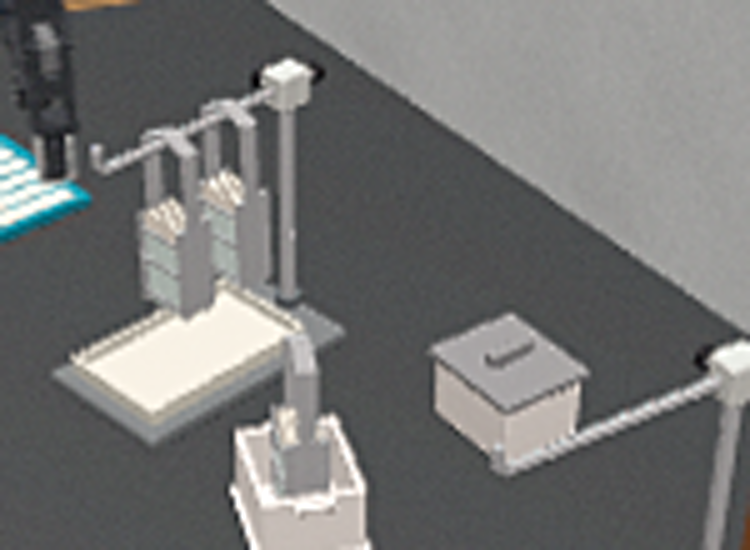

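View pics/w_top.png

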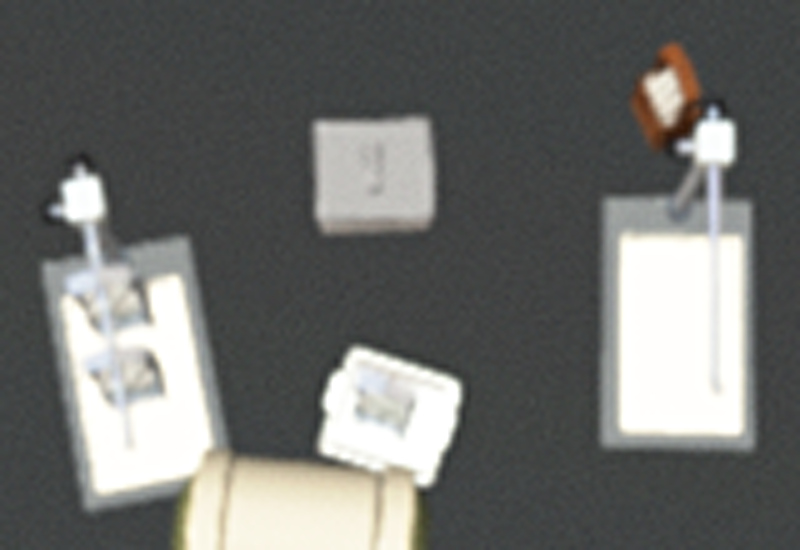

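Both views show two racks hanging on the spare hook at (198,170) and (210,160) in the side picture. The rear rack stands upright in the dish at (241,220). The full hook is empty and the lidded dish, bottle and tray have not moved. The tray difference is the gripper in front of it. Handing in.

```bash
python3 -c "
from rig import env
print(env.close_job())"
```

```text
the job is handed in; nothing more can be done
None
```

The job is done and handed in at about 32.7 s of the 72 s allowed; no verdict is reported.

**What I did:** I hung the front rack and then the middle rack on the spare stand's hook. I lowered each until the wrist felt it touch the bar, then released it. The rear rack was taken off last, lowered into the open dish until it touched the bottom (about 5 N), and only then released.

**Last checks:** Both cameras show two racks hanging on the spare hook and the rear rack standing upright in the dish. The full hook is empty and the gripper is clear of everything. The bottle and lidded dish show no change. The picture difference at the slide tray (4.1, against 1.5 for the other two) comes from the gripper being in view in front of it.

**Disagreements:**
- The top camera's fit of the dish was up to 2 px off the side camera's. The clearance allowed for that, and the rack went in without touching the walls.
- Just before the rear rack touched bottom, one force reading briefly suggested contact and the next did not, so I kept lowering until contact was clear.

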